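# Bring out the model lorry from behind the tall pieces

## Robot

A 6-joint arm with a two-finger parallel gripper is mounted at the origin on the work surface. World frame = base frame: x ahead of the robot, y to its left, z up, the work surface at z = 0. Lengths are in mm, angles in rad, forces in N, time in s.
With the tool pointing down it reaches from about 350 to 775 mm from the base axis. Payload 7.3 kg.
Tool frame: the origin (TCP) lies on the centre line of the jaws, within the pads' length; the fingertips stand 22 mm ahead of it and the grasp point (between the pads) lies 3 mm ahead of it (bot.finger_overhang is the distance from the TCP to the fingertips, in mm); y points along the fingers, z is the direction in which the jaws open and shut, and the axes are right-handed (so a half turn about y gives the same grasp; the last joint's range is limited). The gripper opens to 92 mm and grips with 3 to 60 N. Pads are 19 mm wide; open, the fingers measure 130 mm over their backs; the gripper's body (75 mm by 190 mm) begins 47 mm behind the grasp point.
Start: joints at [1.105, 0.342, 1.524, -0, 1.275, -0.146], TCP at [165.032, 498.405, 248.741] pointing down, gripper open.
Joint ranges: [-2.53, 2.53], [-0.77, 2.02], [0.04, 2.7], [-1, 4.14], [0.28, 2.66], [-3.11, 3.11]. Speed limits (rad/s): [2.57, 2.57, 3.14, 3.14, 3.14, 3.14].

## Interface

Orientations are given as [roll, pitch, yaw] about the fixed x, y, z axes, in that order (R = Rz(yaw) Ry(pitch) Rx(roll)).
In Python, from plant import bot, viewer, find_in, spot_point gives the robot as it stands.
- The arm moves only by the tool send_rows, never from a script. Its argument "moves" is a list of rows, each a list of 3 entries, a list of its own where there are three numbers: the shift along the tool's x, y, z in mm, then the turn, a rotation vector about the tool's x, y, z in degrees, then the finger opening in mm, from 0 to 91.8. A call has 1 to 20 rows; each row shifts and turns the pose as measured when the row begins, along the tool's axes as they then stand; what a row does not reach is not made up. A row lasts 1/8 s, in which the tool goes at most 62.5 mm and 10.7 degrees, less where a joint would pass 70% of its speed; a pose out of reach is approached as far as the arm can. A call with a gripper value outside its range is refused whole. The fingers move at their own pace and stop on an object; the grip force is fixed at half the most. Time passes only in rows, so rows that do not move let the fingers close. It gives the time, the measured TCP pose, the force and the opening at its end, in the units of the state.
- bot.get_obs(): the state, without advancing time (a new reading comes with each control period).
- viewer.capture(name): name is "side" or "top"; returns the picture (480x640x3 uint8, blue, green, red); there is no depth.
- viewer.camera_model(name): a dict with "fx", "fy", "cx", "cy" (pixels), "rvec" (rotation vector, rad) and "tvec" (3), from world to camera coordinates, as OpenCV has them. Camera axes: x right, y down, z forward; pixel columns grow to the right and rows downward; lengths in mm; the calibration is good to about 2 mm. A picture is of the moment at which its call begins. camera_model takes no time and is no camera call.
- bot.close_job(): hands the job in, once; it reports no verdict.
Trained networks look in the newest picture that a camera, given by its name, has taken for a name from the list of things; names that differ only in an ending like _2 or _b are one class to them, and where a whole thing is asked for, a point or a joint stands for the part that bears it (a point fixed in the world has none). Each returns a list of dicts, best first, with "conf" (0 to 1); they miss things now and then, are a little off and sometimes report something else, mostly with a low value. They report only what shows in the picture. A call takes as long as a camera call. They do not tell look-alikes from the thing itself.
- find_in(camera, thing): "extent" ([centre column, centre row, width, height] in pixels, round what is visible of it).
- spot_point(camera, thing): "point" ([column, row] in pixels: a listed point, or the origin of a listed thing).
The state is a dict: "time": time; "joint_positions": joint angles; "dq": joint speeds; "tau": joint torques, N m; "tool_pos": TCP position; "tcp_rot": TCP orientation; "contact_force": force on the tool from outside, world axes, zero at the start; "moment": the same for the moment, N m; "grip_width": finger opening in mm.
Only numpy, scipy, OpenCV 4.12 (cv2) and the standard library are available. Lean on these libraries where they do the work, as an engineer would, in place of code of your own. Each camera call takes 0.05 s, during which the arm holds its last target.

## Task

A customer wants to look at the model box lorry in the small display tray, but the carton, the tin and the model fuel pump stand close beside it, on your side, and bar the way: stand all three upright on the grey mat, then set the lorry on the wooden plinth, on its wheels, lengthways and in the middle. Then stand the three tall pieces back in the tray, each on the felt square it came from, upright, in the middle of the square and square to the tray. Leave the two small cars in the tray where they are.

Things in the scene. Friction and masses are not known exactly. Their poses are not given: they have to be found in the camera images.
- lorry_mid (a point): model box lorry, white box body, grey cab, 150 mm long, 46 wide, 57 high, 240 g, on wheels that do not turn; this point is its centre, 28.5 mm above its underside; y along its length to the cab, x across, z up. Flat body sides 46 mm apart from y = -75 to +26 mm, 15 to 57 mm above the underside. Starts along the tray's y with only about 13 mm of air to the tall pieces, too little for a finger
- carton_mid (a point): plain brown upright cardboard carton with dark windows, 46 mm (its x) by 50 mm (its y), 122 mm high, 200 g, rigid; this point is its centre, 61 mm above its underside, z up. Starts with its x along the tray's x; its upper half stands free above the lorry's roof and can be gripped there across x
- tin_mid (a point): round upright metal tin with a paper band and a slip lid (lid fixed), 50 mm in diameter at the lid (top 21 mm), 49 mm below, 118 mm high, 220 g; this point is its centre, 59 mm above its underside, z up
- pump_mid (a point): model fuel pump: white upright slab 42 mm (its x) by 46 mm (its y) on a grey foot 46 by 50 mm, with a grey cap 42 by 50 mm over its top 12 mm; 120 mm high, 240 g, black displays on its two broad faces; this point is its centre, 60 mm above its underside, z up. At the start its x is along the tray's x
- tray: shallow wooden display tray, fixed, outside 158 mm (x) by 316 (y), floor 6 thick, walls 8 thick and 14 high; origin under its centre, z up. Three green felt squares (60 by 58 mm, flush) have their middles at x = -24, y = -62, 0, +62 mm; carton, tin and pump start on their middles, in an order that differs each time. The lorry starts on the felt strip at x = +36, y = 0 (+-8) mm
- mat: plain grey mat lying on the table at one side of the tray, the side area for the three tall pieces, fixed, 250 mm (x) by 140 mm (y), 3 mm thick; origin at the centre of its underside
- plinth: dark wooden plinth on the other side of the tray, fixed, 176 mm (x) by 74 mm (y), 14 mm high, its flat top 168 by 66 mm; origin at the centre of its underside, x along its length
- hatchback_mid (a point): small loose grey model hatchback, 74 mm long, 31 mm wide, 24 mm high, at the tray's +y end; this point is its middle, 13 mm above its underside. To be left alone
- van_mid (a point): small loose cream model van, 74 mm long, 31 mm wide, 30 mm high, at the tray's -y end; this point is 13 mm above its underside, mid-length. To be left alone
There are look-alikes about, which are no part of the job. Leave any green or pink look-alike of the part that bears lorry_mid alone. What is shaped like the part that bears pump_mid but orange is not meant.

How it is judged:
By the outcome, as a careful person would: the job done as asked, in the order asked, and still so for the second after the job is handed in, with the robot touching nothing.
It also fails if it takes over 141 s, if anything falls off the work surface, if the arm or the gripper's body presses on something with over 40 N, if the wrist force passes 120 N, or if a joint passes its speed limit or range.

## Working session

There is one attempt and no reset: what is moved stays moved. The work goes in short steps, Python scripts to look and compute and a tool call to move; the robot and the scene stay as the last step left them, time stands still between calls to the robot, and variables do not carry over. Pictures are saved under pics/ and viewed, and the job is handed in when it is done.

Besides the shell and the picture viewer there is one more tool, called after ">>>" as name(argument=value, ...), one argument or row to a line, values as JSON. send_rows: Moves the arm, as the interface text tells. Its arguments: {"type":"object","properties":{"moves":{"type":"array","items":{"type":"array"}}},"required":["moves"]}

```bash
ls; mkdir -p pics; python3 - <<'E'
from plant import bot, viewer, find_in, spot_point
import cv2
for c in ("side","top"):
    im=viewer.capture(c); cv2.imwrite(f"pics/{c}0.png",im)
    print(c,viewer.camera_model(c))
    for t in ["lorry_mid","carton_mid","tin_mid","pump_mid","tray","mat","plinth","hatchback_mid","van_mid"]:
        print(t,[(round(d['conf'],2),[round(float(v)) for v in d['point']]) for d in spot_point(c,t)][:4])
o=bot.get_obs();print(o)
E
```

```text
pics
side {'fx': 461.4037189402076, 'fy': 461.4037189402076, 'cx': 318.78685128673374, 'cy': 240.43383264855817, 'rvec': array([ 0.012194  , -2.81973014,  1.3155553 ]), 'tvec': array([ 486.28176217,   38.65073578, 1260.71118405])}
lorry_mid [(0.89, [289, 243]), (0.63, [444, 361]), (0.15, [320, 185])]
carton_mid [(0.6, [309, 216])]
tin_mid [(0.94, [311, 246]), (0.27, [309, 217])]
pump_mid [(0.79, [389, 172]), (0.51, [310, 233])]
tray [(0.58, [300, 256])]
mat [(0.91, [321, 183])]
plinth [(0.72, [308, 362])]
hatchback_mid [(0.7, [298, 279])]
van_mid [(0.63, [296, 219])]
top {'fx': 597.503931175208, 'fy': 597.503931175208, 'cx': 320.1403235434692, 'cy': 237.69410920903255, 'rvec': array([ 2.09193966, -2.13756688,  0.22542838]), 'tvec': array([  25.86422997,  497.36911113, 1243.21929207])}
lorry_mid [(0.95, [151, 374]), (0.73, [335, 204]), (0.71, [433, 137])]
carton_mid [(0.59, [366, 226])]
tin_mid [(0.7, [309, 233])]
pump_mid [(0.74, [497, 351]), (0.7, [338, 228])]
tray [(0.83, [336, 223])]
mat [(0.74, [483, 240])]
plinth [(0.95, [171, 242])]
hatchback_mid [(0.57, [278, 228])]
van_mid [(0.94, [389, 214])]
{'time': 1.0, 'joint_positions': array([ 1.10499361e+00,  3.41997589e-01,  1.52410861e+00,  2.96143666e-05,
        1.27540634e+00, -1.46012184e-01]), 'dq': array([ 0.00065081, -0.00041147, -0.00109722, -0.00135477, -0.00018729,
        0.00026689]), 'tau': array([-4.26812321e-04, -4.31142282e+01, -2.44478989e+01,  7.15622376e-02,
        4.83677618e-02, -1.85517411e-05]), 'tool_pos': array([165.02556913, 498.40201702, 248.73874958]), 'tcp_rot': array([-1.57071294e+00,  1.63741085e-05, -3.19799149e-01]), 'contact_force': array([ 0.73939864, -0.27782676,  0.0341012 ]), 'moment': array([ 0.04044034, -0.00085637, -0.01902103]), 'grip_width': 91.9437275743297}
```

View pics/top0.png

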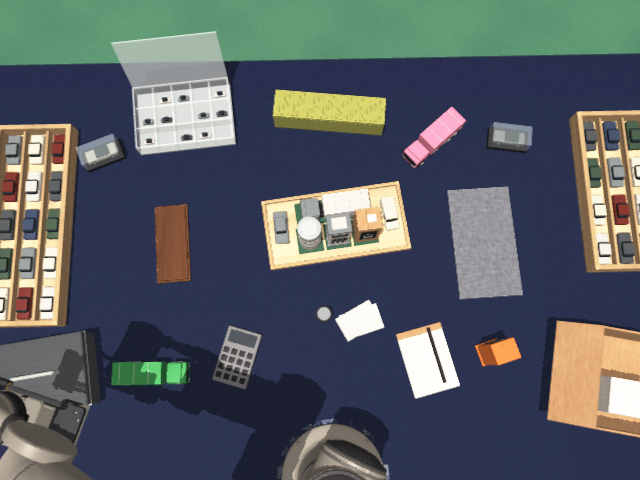

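View pics/side0.png

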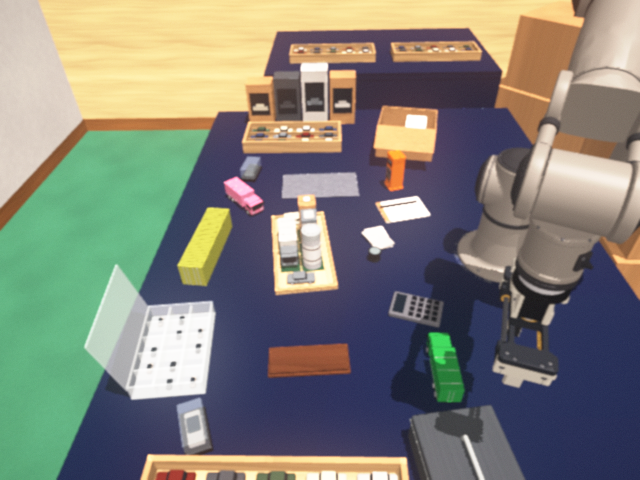

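```bash
cat > h.py <<'E'
import numpy as np, cv2
from scipy.optimize import least_squares
from scipy.ndimage import map_coordinates
from scipy.spatial.transform import Rotation as R
from plant import bot, viewer, find_in, spot_point
CM={c:viewer.camera_model(c) for c in ("side","top")}
def K(m): return np.array([[m['fx'],0,m['cx']],[0,m['fy'],m['cy']],[0,0,1.]])
def proj(c,P):
    m=CM[c]; return cv2.projectPoints(np.asarray(P,float).reshape(-1,3),m['rvec'],m['tvec'],K(m),None)[0].reshape(-1,2)
def back(c,px,z):
    m=CM[c]; Rm=cv2.Rodrigues(m['rvec'])[0]; C=-Rm.T@m['tvec']
    d=Rm.T@np.linalg.inv(K(m))@np.array([px[0],px[1],1.]); return C+d*(z-C[2])/d[2]
def corners(p,dx,dy,z0,z1):
    x,y,a=p; c,s=np.cos(a),np.sin(a); o=[]
    for z in (z0,z1):
        for u,v in ((-1,-1),(1,-1),(1,1),(-1,1)):
            X=u*dx/2;Y=v*dy/2; o.append([x+c*X-s*Y,y+s*X+c*Y,z])
    return np.array(o)
def fit(ims,p0,dx,dy,z0,z1,cams=("top","side"),rad=5,iters=8,top_only=False):
    """silhouette box fit: search strongest gradient along the normals of the hull"""
    g={c:cv2.GaussianBlur(ims[c].astype(np.float32),(0,0),0.8) for c in cams}
    p=np.array(p0,float); cst={}
    for it in range(iters):
        r=rad if it<3 else max(2.0,rad/2)
        obs=[]
        for c in cams:
            cc=corners(p,dx,dy,z0,z1); 
            q=proj(c,cc).astype(np.float32); h=cv2.convexHull(q,returnPoints=False).ravel()
            for i in range(len(h)):
                a,b=h[i],h[(i+1)%len(h)]
                A,B=q[a],q[b]; L=np.linalg.norm(B-A)
                if L<8: continue
                n=np.array([B[1]-A[1],A[0]-B[0]])/L
                for t in np.linspace(.1,.9,max(5,int(L/2))):
                    s=np.arange(-r,r+.01,.25); pts=A+(B-A)*t+s[:,None]*n
                    v=np.stack([map_coordinates(g[c][...,k],[pts[:,1],pts[:,0]],order=1,mode='nearest') for k in range(3)],1)
                    gr=np.abs(np.gradient(v,axis=0)).sum(1)*np.exp(-.5*(s/r)**2)
                    k=gr.argmax()
                    if gr[k]<4 or k in(0,len(s)-1): continue
                    obs.append((c,a,b,t,n,s[k],A+(B-A)*t))
        def res(pp):
            o=[];Q={c:proj(c,corners(pp,dx,dy,z0,z1)) for c in cams}
            for c,a,b,t,n,s,P in obs:
                o.append(((Q[c][a]+(Q[c][b]-Q[c][a])*t-P)@n)-s)
            return np.array(o)
        sol=least_squares(res,p,loss='soft_l1',f_scale=.5,x_scale=[1,1,.01]); p=sol.x
    rr=res(p); 
    return p,np.median(np.abs(rr)),len(rr)
def caps(tag=None):
    d={c:viewer.capture(c) for c in("side","top")}
    if tag:
        for c in d: cv2.imwrite(f"pics/{c}_{tag}.png",d[c])
    return d
def loc(tray,x,y):
    a=tray[2]; return np.array([tray[0]+np.cos(a)*x-np.sin(a)*y, tray[1]+np.sin(a)*x+np.cos(a)*y])
def delta(pos,yawjaw,cur=None):
    """shift/turn (tool axes) from the present pose to tool-down pose with jaw axis (z) at world yaw yawjaw"""
    o=bot.get_obs(); Rc=R.from_euler('xyz',o['tcp_rot']).as_matrix()
    zj=np.array([np.cos(yawjaw),np.sin(yawjaw),0]); 
    if zj@Rc[:,2]<0: zj=-zj
    yt=np.array([0,0,-1.]); Rt=np.stack([np.cross(yt,zj),yt,zj],1)
    sh=Rc.T@(np.asarray(pos)-o['tool_pos']); rv=np.degrees(R.from_matrix(Rc.T@Rt).as_rotvec())
    return sh,rv,Rc
E
python3 - <<'E'
import h,cv2,numpy as np
ims={c:cv2.imread(f"pics/{c}0.png") for c in("side","top")}
print("R",np.round(h.R.from_euler('xyz',h.bot.get_obs()['tcp_rot']).as_matrix(),3).tolist())
for c,px in (("top",(336,223)),("top",(485,242)),("top",(172,243)),("side",(321,185)),("side",(308,361))): print(c,px,h.back(c,px,5).round())
for nm,c0,dx,dy,z0,z1 in (("plinth",(172,243),176,74,0,14),("mat",(485,242),250,140,0,3),("tray",(336,224),158,316,0,14),("tray20",(336,224),158,316,0,20)):
    b=h.back("top",c0,z1); a0=0.12 if nm[0]=="t" else 0.05
    for cams in (("top",),("side",),("top","side")):
        p,r,n=h.fit(ims,[b[0],b[1],a0 if nm!='plinth' else 0.0],dx,dy,z0,z1,cams,rad=9)
        print(nm,cams,p.round(3),round(r,2),n)
for c,(x,y,w,hh) in (("top",(250,170,170,110)),("side",(255,170,100,130))):
    cv2.imwrite(f"pics/crop_{c}.png",cv2.resize(ims[c][y:y+hh,x:x+w],None,fx=4.5,fy=4.5,interpolation=cv2.INTER_CUBIC))
E
```

```text
R [[0.949, 0.0, 0.314], [-0.314, 0.0, 0.949], [-0.0, -1.0, 0.0]]
top (336, 223) [541. -22.   5.]
top (485, 242) [ 490. -355.    5.]
top (172, 243) [502. 347.   5.]
side (321, 185) [ 486. -346.    5.]
side (308, 361) [503. 350.   5.]
plinth ('top',) [5.02055e+02 3.46235e+02 6.50000e-02] 0.5 108
plinth ('side',) [5.01980e+02 3.47326e+02 6.40000e-02] 0.75 108
plinth ('top', 'side') [5.02082e+02 3.46592e+02 6.50000e-02] 0.51 216
mat ('top',) [ 4.92664e+02 -3.53933e+02  4.60000e-02] 0.24 169
mat ('side',) [ 4.90700e+02 -3.56084e+02  3.30000e-02] 0.24 96
mat ('top', 'side') [ 4.92445e+02 -3.54041e+02  4.50000e-02] 0.25 265
tray ('top',) [ 5.36901e+02 -1.94050e+01  1.32000e-01] 0.25 207
tray ('side',) [ 5.34923e+02 -2.02810e+01  1.29000e-01] 0.25 130
tray ('top', 'side') [ 5.36488e+02 -1.95510e+01  1.33000e-01] 0.25 337
tray20 ('top',) [ 5.35992e+02 -1.90510e+01  1.32000e-01] 0.5 207
tray20 ('side',) [ 5.35239e+02 -1.92890e+01  1.29000e-01] 0.24 131
tray20 ('top', 'side') [ 5.3568e+02 -1.9179e+01  1.3100e-01] 0.25 338
```

View pics/crop_top.png

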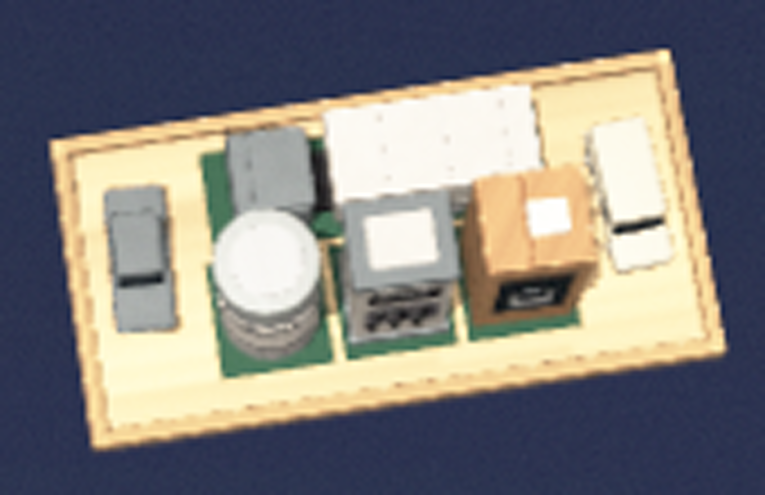

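View pics/crop_side.png

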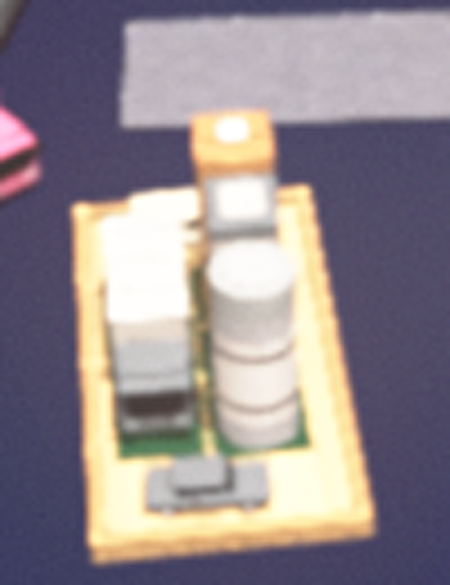

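The wanted lorry is the white and grey one in the tray (top 335,204). The green one at (151,374) and the pink one at (433,137) are look-alikes. The pump is the white and grey one at (338,228), not the orange one at (497,351). Along the tray from +y to -y stand the tin, the pump and the carton. Next I'll check with an overlay.

```bash
python3 - <<'E'
import h,cv2,numpy as np
ims={c:cv2.imread(f"pics/{c}0.png") for c in("side","top")}
T=(536.3,-19.5,.131)
def poly(c,P,im,col): cv2.polylines(im,[np.round((h.proj(c,P)-np.array(off[c]))*S[c]).astype(int)],True,col,1,cv2.LINE_AA)
off={"top":(250,170),"side":(245,170)};S={"top":4.5,"side":4.5}
for nm,y,dx,dy,zt in (("carton",-62,46,50,128),("pump",0,42,50,126)):
    b=h.loc(T,-24,y)
    for cams in (("top",),("top","side")):
        p,r,n=h.fit(ims,[*b,T[2]],dx,dy,zt-(12 if nm=='pump' else 122)+0.,zt,cams,rad=5); print(nm,cams,b.round(1),p.round(3),round(r,2),n)
for c in ("top","side"):
    im=cv2.resize(ims[c][170:170+(110 if c=="top" else 130),off[c][0]:off[c][0]+(170 if c=="top" else 110)],None,fx=4.5,fy=4.5,interpolation=cv2.INTER_CUBIC)
    for y,dx,dy,zt in ((-62,46,50,128),(0,42,50,126)):
        poly(c,h.corners([*h.loc(T,-24,y),T[2]],dx,dy,zt,zt)[:4],im,(0,0,255))
    b=h.loc(T,-24,62); t=np.linspace(0,6.28,40); poly(c,np.stack([b[0]+25*np.cos(t),b[1]+25*np.sin(t),0*t+124],1),im,(0,0,255))
    for y in(-62,0,62): poly(c,h.corners([*h.loc(T,-24,y),T[2]],60,58,6,6)[:4],im,(255,0,0))
    poly(c,h.corners(T,158,316,14,14)[:4],im,(255,0,255)); poly(c,h.corners(T,142,300,14,14)[:4],im,(255,0,255))
    poly(c,h.corners(T,158,316,0,0)[:4],im,(255,0,255))
    # lorry roof
    for dy_ in (0,): poly(c,h.corners([*h.loc(T,36,dy_-24.5),T[2]],46,101,63,63)[:4],im,(0,200,0)); 
    poly(c,h.corners([*h.loc(T,36,0),T[2]],46,150,6,6)[:4],im,(0,200,200))
    cv2.imwrite(f"pics/ov_{c}.png",im)
E
```

```text
carton ('top',) [520.6 -84.1] [ 5.17531e+02 -8.61980e+01  6.00000e-03] 1.0 53
carton ('top', 'side') [520.6 -84.1] [ 5.19014e+02 -8.62880e+01  1.27000e-01] 0.51 100
pump ('top',) [512.5 -22.6] [ 5.1371e+02 -2.2037e+01  9.6000e-02] 0.29 42
pump ('top', 'side') [512.5 -22.6] [ 5.1416e+02 -2.2063e+01  1.0300e-01] 0.28 67
```

View pics/ov_top.png

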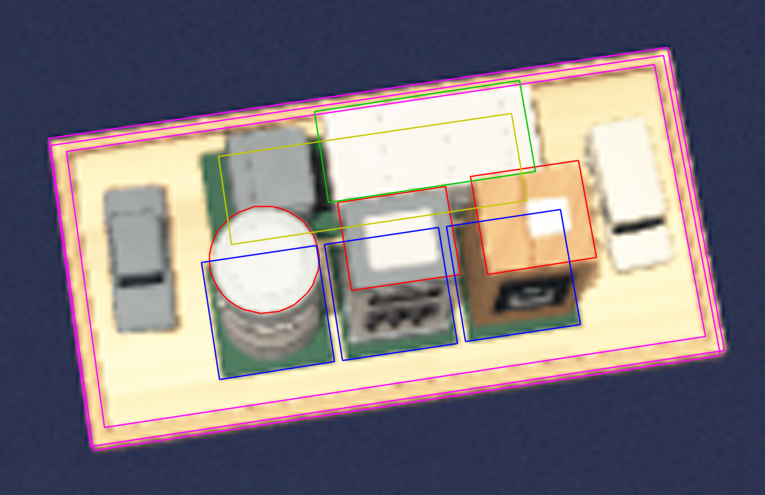

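View pics/ov_side.png

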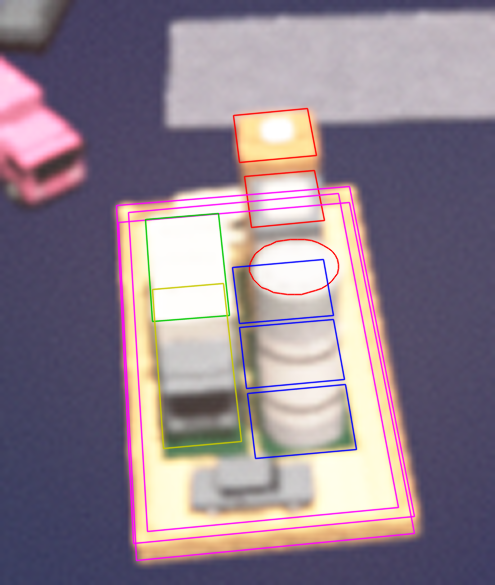

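>>> send_rows(
  moves=[
    [[0,0,0],[0,10,0],70],
    [[0,0,0],[0,10,0],70],
    [[0,0,0],[0,10,0],70],
    [[0,0,0],[0,10,0],70],
    [[0,0,0],[0,10,0],70],
    [[0,0,0],[0,10,0],70],
    [[0,0,0],[0,4,0],70],
  ],
)

```text
time: 1.88
tool_pos: [165.0, 498.4, 248.8]
tcp_rot: [-1.571, 0.0, -1.474]
contact_force: [-0.3, -0.1, 0.1]
grip_width: 70.1
```

```bash
cat >> h.py <<'E'
TRAY=(536.3,-19.5,.131); MAT=(492.3,-354.1,.045); PL=(502.1,346.6,.065)
def show(pos,yaw):
    s,r,Rc=delta(pos,yaw); o=bot.get_obs()
    print("t",round(o['time'],2),"pos",o['tool_pos'].round(1),"shift",s.round(1),"turn",r.round(2),"F",o['contact_force'].round(1),"w",round(o['grip_width'],1),"q",o['joint_positions'].round(2))
E
python3 -c "
import h
h.show([*h.loc(h.TRAY,-24,-62),250],.131)"
```

```text
t 1.88 pos [165.  498.4 248.8] shift [614.2  -1.3 297.5] turn [-0.   -1.95 -0.01] F [-0.3 -0.1  0.1] w 70.1 q [1.11 0.34 1.52 0.   1.28 1.01]
```

>>> send_rows(
  moves=[
    [[0,0,0],[0,-2,0],70],
    [[51,0,25],[0,0,0],70],
    [[51,0,25],[0,0,0],70],
    [[51,0,25],[0,0,0],70],
    [[51,0,25],[0,0,0],70],
    [[51,0,25],[0,0,0],70],
    [[51,0,25],[0,0,0],70],
    [[51,0,25],[0,0,0],70],
    [[51,0,25],[0,0,0],70],
    [[51,0,25],[0,0,0],70],
    [[51,0,25],[0,0,0],70],
    [[51,0,25],[0,0,0],70],
    [[30,0,10],[0,0,0],70],
    [[0,0,0],[0,0,0],70],
  ],
)

```text
time: 3.62
tool_pos: [549.6, -59.0, 249.5]
tcp_rot: [-1.563, 0.002, -1.391]
contact_force: [0.4, -0.2, -0.1]
grip_width: 70.1
```

```bash
python3 -c "
import h,cv2
h.show([*h.loc(h.TRAY,-24,-62),98],.131)
ims=h.caps('a')
cv2.imwrite('pics/a_c.png',cv2.resize(ims['side'][120:320,220:440],None,fx=3,fy=3))"
```

```text
t 3.62 pos [549.6 -59.  249.5] shift [ 19.8 151.2 -34.2] turn [-0.44  2.82 -0.12] F [ 0.4 -0.2 -0.1] w 70.1 q [-0.25  0.39  1.45  0.01  1.3  -0.43]
```

>>> send_rows(
  moves=[
    [[0,0,0],[-0.4,2.8,-0.1],70],
    [[9,0,-17],[0,0,0],70],
    [[9,0,-17],[0,0,0],70],
    [[0,0,0],[0,0,0],70],
  ],
)

```text
time: 4.22
tool_pos: [514.6, -73.7, 250.5]
tcp_rot: [-1.571, 0.003, -1.428]
contact_force: [-0.3, 0.1, 0.8]
grip_width: 70.1
```

```bash
python3 -c "
import h,cv2
h.show([*h.loc(h.TRAY,-24,-62),98],.131)
ims=h.caps('a')
cv2.imwrite('pics/a_c.png',cv2.resize(ims['side'][120:320,220:440],None,fx=3,fy=3))"
```

```text
t 4.22 pos [514.6 -73.7 250.5] shift [ 11.5 152.5   4.5] turn [ 0.    0.65 -0.14] F [-0.3  0.1  0.8] w 70.1 q [-0.29  0.33  1.53  0.    1.28 -0.43]
```

View pics/a_c.png

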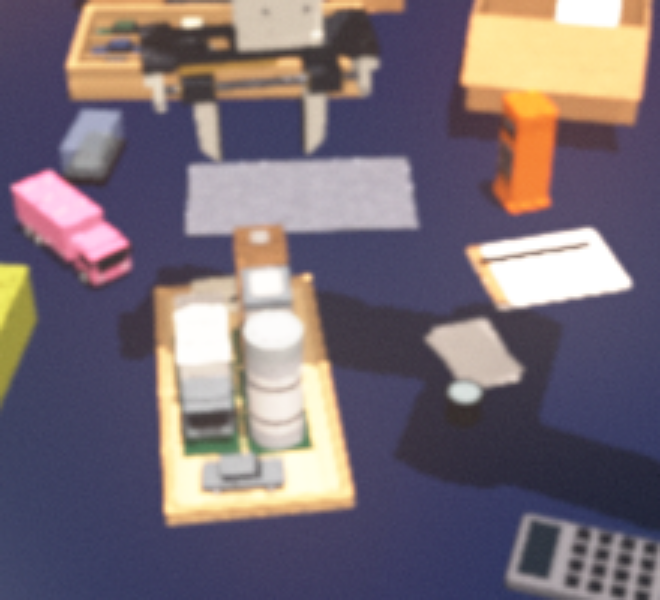

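>>> send_rows(
  moves=[
    [[11.5,0,4.5],[0,0.6,-0.1],70],
    [[0,0,0],[0,0,0],70],
    [[0,25,0],[0,0,0],70],
    [[0,25,0],[0,0,0],70],
    [[0,25,0],[0,0,0],70],
    [[0,0,0],[0,0,0],70],
  ],
)

```text
time: 5.08
tool_pos: [524.7, -84.0, 173.5]
tcp_rot: [-1.568, 0.001, -1.438]
contact_force: [-0.4, 0.3, -0.8]
grip_width: 69.9
```

```bash
python3 -c "
import h,cv2
h.show([*h.loc(h.TRAY,-24,-62),98],.131)"
```

```text
t 5.08 pos [524.7 -84.  173.5] shift [-0.3 75.5 -4.2] turn [-0.14  0.13 -0.03] F [-0.4  0.3 -0.8] w 69.9 q [-0.3   0.42  1.62  0.    1.1  -0.44]
```

>>> send_rows(
  moves=[
    [[0,0,-4.2],[-0.1,0.1,0],70],
    [[0,0,0],[0,0,0],70],
    [[0,12,0],[0,0,0],70],
    [[0,12,0],[0,0,0],70],
    [[0,12,0],[0,0,0],70],
    [[0,12,0],[0,0,0],70],
    [[0,12,0],[0,0,0],70],
    [[0,12,0],[0,0,0],70],
    [[0,3,0],[0,0,0],70],
    [[0,0,0],[0,0,0],70],
  ],
)

```text
time: 6.32
tool_pos: [521.8, -84.9, 95.2]
tcp_rot: [-1.567, -0.001, -1.439]
contact_force: [0.8, -0.3, -0.0]
grip_width: 69.9
```

```bash
python3 -c "
import h,cv2
h.show([*h.loc(h.TRAY,-24,-62),98],.131)
ims=h.caps('b')
cv2.imwrite('pics/b_c.png',cv2.resize(ims['side'][120:320,220:440],None,fx=3,fy=3))"
```

```text
t 6.33 pos [521.8 -84.9  95.2] shift [-0.9 -2.8 -1.1] turn [-0.19  0.02  0.04] F [ 0.8 -0.3 -0. ] w 69.9 q [-0.31  0.52  1.71  0.    0.9  -0.44]
```

View pics/b_c.png

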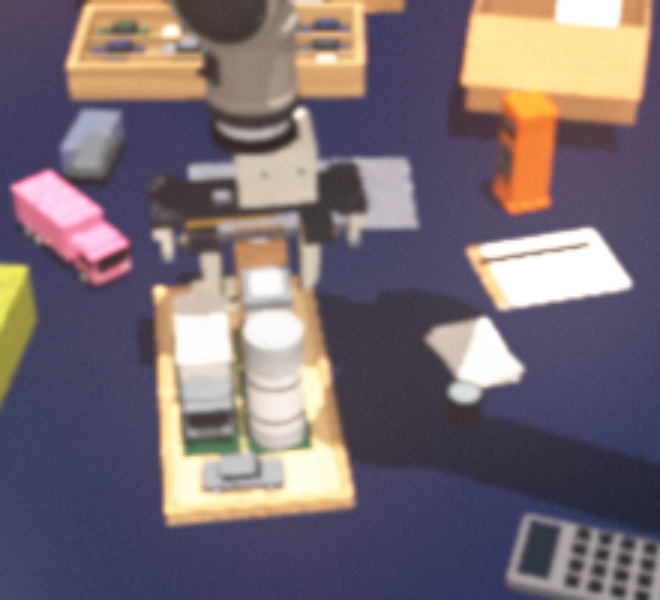

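>>> send_rows(
  moves=[
    [[-0.9,-2.8,-1.1],[-0.2,0,0],70],
    [[0,0,0],[0,0,0],60],
    [[0,0,0],[0,0,0],50],
    [[0,0,0],[0,0,0],30],
    [[0,0,0],[0,0,0],30],
    [[0,0,0],[0,0,0],30],
    [[0,0,0],[0,0,0],30],
  ],
)

```text
time: 7.3
tool_pos: [521.2, -84.3, 99.8]
tcp_rot: [-1.568, -0.002, -1.439]
contact_force: [0.4, 0.7, 0.7]
grip_width: 45.6
```

```bash
python3 -c "
import h,cv2
h.show([*h.loc(h.TRAY,-24,-62),98],.131)"
```

```text
t 7.3 pos [521.2 -84.3  99.8] shift [-0.3  1.8 -0.6] turn [-0.14  0.02  0.11] F [0.4 0.7 0.7] w 45.6 q [-0.31  0.51  1.71 -0.    0.91 -0.44]
```

>>> send_rows(
  moves=[
    [[0,-10,0],[0,0,0],30],
    [[0,-20,0],[0,0,0],30],
    [[0,-25,0],[0,0,0],30],
    [[0,-25,0],[0,0,0],30],
    [[0,-25,0],[0,0,0],30],
    [[0,-25,0],[0,0,0],30],
    [[0,-20,0],[0,0,0],30],
    [[0,0,0],[0,0,0],30],
  ],
)

```text
time: 8.3
tool_pos: [519.5, -83.6, 256.6]
tcp_rot: [-1.571, -0.001, -1.439]
contact_force: [0.6, 0.3, -2.0]
grip_width: 45.7
```

```bash
python3 -c "
import h,cv2
h.show([*h.loc(h.MAT,80,0),250],.131)
ims=h.caps('c')
cv2.imwrite('pics/c_c.png',cv2.resize(ims['side'][120:320,220:440],None,fx=3,fy=3))"
```

```text
t 8.3 pos [519.5 -83.6 256.6] shift [271.5   6.9  17.2] turn [0.   0.03 0.05] F [ 0.6  0.3 -2. ] w 45.7 q [-0.3   0.34  1.51 -0.    1.3  -0.44]
```

View pics/c_c.png

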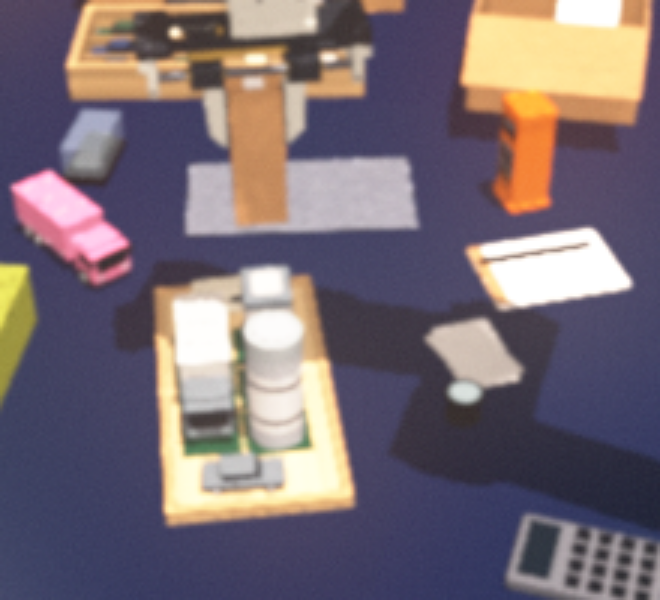

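>>> send_rows(
  moves=[
    [[20,0,2],[0,0,0],30],
    [[34,0,2],[0,0,0],30],
    [[34,0,2],[0,0,0],30],
    [[34,0,2],[0,0,0],30],
    [[34,0,2],[0,0,0],30],
    [[34,0,2],[0,0,0],30],
    [[34,0,2],[0,0,0],30],
    [[30,0,2],[0,0,0],30],
    [[15,0,1],[0,0,0],30],
    [[0,0,0],[0,0,0],30],
  ],
)

```text
time: 9.65
tool_pos: [567.4, -365.6, 238.7]
tcp_rot: [-1.591, 0.011, -1.443]
contact_force: [-0.6, 0.9, -1.9]
grip_width: 46.1
```

```bash
python3 -c "
import h,cv2
h.show([*h.loc(h.MAT,80,0),97],.131)"
```

```text
t 9.65 pos [ 567.4 -365.6  238.7] shift [-12.8 141.7   9.6] turn [ 1.17 -0.17 -0.65] F [-0.6  0.9 -1.9] w 46.1 q [-0.68  0.65  1.04 -0.01  1.47 -0.81]
```

>>> send_rows(
  moves=[
    [[0,0,0],[1.2,-0.2,-0.6],30],
    [[-12,0,8],[0,0,0],30],
    [[0,0,0],[0,0,0],30],
    [[0,20,0],[0,0,0],30],
    [[0,20,0],[0,0,0],30],
    [[0,20,0],[0,0,0],30],
    [[0,20,0],[0,0,0],30],
    [[0,15,0],[0,0,0],30],
    [[0,0,0],[0,0,0],30],
  ],
)

```text
time: 10.78
tool_pos: [576.0, -346.3, 143.3]
tcp_rot: [-1.567, -0.002, -1.431]
contact_force: [-0.6, 0.1, -2.2]
grip_width: 46.0
```

```bash
python3 -c "
import h,cv2
h.show([*h.loc(h.MAT,80,0),97],.131)"
```

```text
t 10.78 pos [ 576.  -346.3  143.3] shift [ 3.6 46.3 -4.5] turn [-0.22  0.48  0.1 ] F [-0.6  0.1 -2.2] w 46.0 q [-0.66  0.7   1.22  0.    1.22 -0.8 ]
```

>>> send_rows(
  moves=[
    [[3.6,0,-4.5],[-0.2,0.5,0.1],30],
    [[0,0,0],[0,0,0],30],
    [[0,12,0],[0,0,0],30],
    [[0,12,0],[0,0,0],30],
    [[0,12,0],[0,0,0],30],
    [[0,0,0],[0,0,0],30],
  ],
)

```text
time: 11.52
tool_pos: [572.4, -351.4, 106.7]
tcp_rot: [-1.569, -0.002, -1.441]
contact_force: [0.6, 0.4, -1.7]
grip_width: 45.9
```

```bash
python3 -c "
import h,cv2
h.show([*h.loc(h.MAT,80,0),97],.131)"
```

```text
t 11.53 pos [ 572.4 -351.4  106.7] shift [-0.9  9.7 -0.1] turn [-0.12 -0.05  0.11] F [ 0.6  0.4 -1.7] w 45.9 q [-0.66  0.73  1.26  0.    1.15 -0.79]
```

>>> send_rows(
  moves=[
    [[0,4,0],[-0.1,0,0.1],30],
    [[0,3,0],[0,0,0],30],
    [[0,1.5,0],[0,0,0],30],
    [[0,1,0],[0,0,0],30],
    [[0,0,0],[0,0,0],30],
  ],
)

```text
time: 12.15
tool_pos: [573.0, -351.6, 97.3]
tcp_rot: [-1.57, -0.001, -1.441]
contact_force: [0.6, -0.0, -1.4]
grip_width: 46.3
```

```bash
python3 -c "
import h,cv2
h.show([*h.loc(h.MAT,80,0),97],.131)"
```

```text
t 12.15 pos [ 573.  -351.6   97.3] shift [-1.2  0.3 -0.6] turn [-0.07 -0.05  0.07] F [ 0.6 -0.  -1.4] w 46.3 q [-0.66  0.74  1.26  0.    1.13 -0.79]
```

>>> send_rows(
  moves=[
    [[0,0.6,0],[0,0,0],30],
    [[0,0,0],[0,0,0],30],
  ],
)

```text
time: 12.4
tool_pos: [573.1, -351.7, 97.0]
tcp_rot: [-1.569, -0.002, -1.441]
contact_force: [-0.3, -0.6, -2.2]
grip_width: 46.2
```

>>> send_rows(
  moves=[
    [[0,0.6,0],[0,0,0],30],
    [[0,0,0],[0,0,0],30],
  ],
)

```text
time: 12.65
tool_pos: [573.2, -351.8, 96.9]
tcp_rot: [-1.569, -0.002, -1.441]
contact_force: [0.3, 0.1, -3.1]
grip_width: 45.6
```

>>> send_rows(
  moves=[
    [[0,1.2,0],[0,0,0],30],
    [[0,0,0],[0,0,0],30],
  ],
)

```text
time: 12.9
tool_pos: [573.3, -351.9, 96.9]
tcp_rot: [-1.568, -0.003, -1.441]
contact_force: [-0.7, -1.1, -1.6]
grip_width: 45.7
```

```bash
python3 -c "
import h,cv2
h.show([*h.loc(h.MAT,80,0),97],.131)
ims=h.caps('d')
cv2.imwrite('pics/d_c.png',cv2.resize(ims['side'][120:220,260:380],None,fx=6,fy=6))
h.show([*h.loc(h.MAT,80,0),97],.131)"
```

```text
t 12.9 pos [ 573.3 -351.9   96.9] shift [-1.6 -0.1 -0.9] turn [-0.16 -0.05  0.16] F [-0.7 -1.1 -1.6] w 45.7 q [-0.66  0.74  1.26 -0.    1.13 -0.79]
t 13.0 pos [ 573.3 -352.    96.8] shift [-1.6 -0.2 -0.9] turn [-0.15 -0.05  0.16] F [-1.7 -0.6  0.4] w 46.3 q [-0.66  0.74  1.26 -0.    1.13 -0.79]
```

View pics/d_c.png

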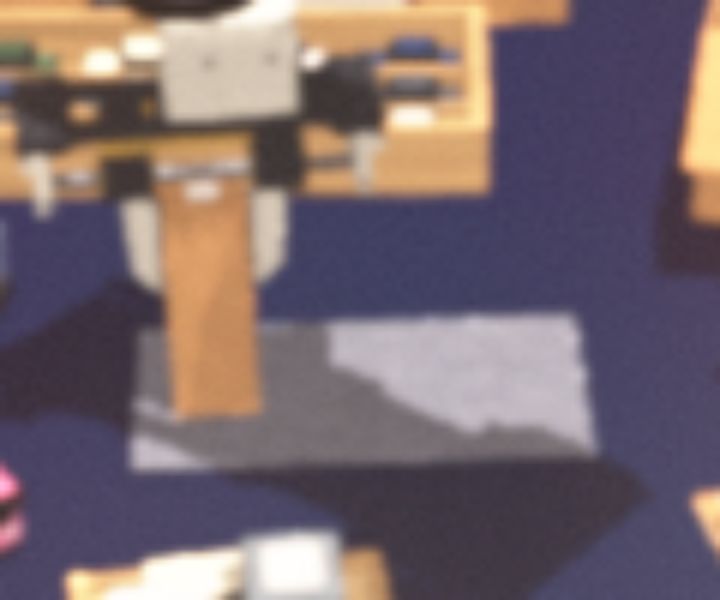

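>>> send_rows(
  moves=[
    [[0,0,0],[0,0,0],52],
    [[0,0,0],[0,0,0],60],
    [[0,0,0],[0,0,0],66],
    [[0,0,0],[0,0,0],66],
    [[0,-15,0],[0,0,0],66],
    [[0,-25,0],[0,0,0],66],
    [[0,-25,0],[0,0,0],66],
    [[0,-25,0],[0,0,0],66],
    [[0,-20,0],[0,0,0],66],
    [[0,0,0],[0,0,0],66],
  ],
)

```text
time: 14.25
tool_pos: [573.8, -352.3, 216.1]
tcp_rot: [-1.564, -0.007, -1.441]
contact_force: [0.3, -0.6, 0.4]
grip_width: 66.0
```

```bash
python3 -c "
import h,cv2
h.show([*h.loc(h.TRAY,-24,0),200],.131)"
```

```text
t 14.25 pos [ 573.8 -352.3  216.1] shift [-334.9   13.6  -18.1] turn [-0.4  -0.04  0.4 ] F [ 0.3 -0.6  0.4] w 66.0 q [-0.66  0.64  1.12  0.    1.37 -0.79]
```

>>> send_rows(
  moves=[
    [[-20,0,-1],[-0.4,0,0.4],66],
    [[-37,0,-2],[0,0,0],66],
    [[-37,0,-2],[0,0,0],66],
    [[-37,0,-2],[0,0,0],66],
    [[-37,0,-2],[0,0,0],66],
    [[-37,0,-2],[0,0,0],66],
    [[-37,0,-2],[0,0,0],66],
    [[-37,0,-2],[0,0,0],66],
    [[-30,0,-1],[0,0,0],66],
    [[-15,0,0],[0,0,0],66],
    [[0,0,0],[0,0,0],66],
  ],
)

```text
time: 15.62
tool_pos: [503.3, -10.8, 208.3]
tcp_rot: [-1.59, 0.014, -1.437]
contact_force: [-0.1, 0.0, -0.6]
grip_width: 66.0
```

```bash
python3 -c "
import h,cv2
ims=h.caps('e')
b=h.back('top',(365,270),3)
h.show([*h.loc(h.TRAY,-24,0),98],.131)
p0=[573.3,-352,.131]
for cams in (('top',),('side',),('top','side')): print(cams,h.fit(ims,p0,46,50,3,125,cams,rad=5))
"
```

```text
t 15.72 pos [503.8 -12.1 208.4] shift [ 13.2 110.1   9.3] turn [ 1.09  0.09 -0.8 ] F [-0.4  0.5 -0. ] w 66.2 q [-0.18  0.35  1.63  0.01  1.18 -0.32]
('top',) (array([ 5.73960782e+02, -3.52170352e+02,  1.27349394e-01]), np.float64(0.2646332071704849), 61)
('side',) (array([ 5.76786196e+02, -3.46129335e+02,  4.24737361e-01]), np.float64(0.2815304574203161), 39)
('top', 'side') (array([ 5.73753254e+02, -3.52093679e+02,  1.62750130e-01]), np.float64(0.25531662042704717), 99)
```

>>> send_rows(
  moves=[
    [[0,0,0],[1.1,0.1,-0.8],66],
    [[13,0,8],[0,0,0],66],
    [[0,0,0],[0,0,0],66],
    [[0,20,0],[0,0,0],66],
    [[0,20,0],[0,0,0],66],
    [[0,0,0],[0,0,0],66],
  ],
)

```text
time: 16.48
tool_pos: [515.5, -29.0, 167.5]
tcp_rot: [-1.568, -0.002, -1.446]
contact_force: [-0.6, -0.1, -0.3]
grip_width: 65.8
```

```bash
python3 -c "
import h,cv2
h.show([*h.loc(h.TRAY,-24,0),99],.131)"
```

```text
t 16.48 pos [515.5 -29.  167.5] shift [-6.8 68.5 -2.3] turn [-0.14 -0.36  0.11] F [-0.6 -0.1 -0.3] w 65.8 q [-0.2   0.41  1.67 -0.    1.06 -0.33]
```

>>> send_rows(
  moves=[
    [[-6.8,0,-2.3],[-0.1,-0.4,0.1],66],
    [[0,0,0],[0,0,0],66],
    [[0,15,0],[0,0,0],66],
    [[0,15,0],[0,0,0],66],
    [[0,15,0],[0,0,0],66],
    [[0,12,0],[0,0,0],66],
    [[0,7,0],[0,0,0],66],
    [[0,0,0],[0,0,0],66],
  ],
)

```text
time: 17.48
tool_pos: [513.3, -22.3, 101.4]
tcp_rot: [-1.567, -0.001, -1.438]
contact_force: [-0.2, 0.2, -0.0]
grip_width: 66.2
```

```bash
python3 -c "
import h,cv2
h.show([*h.loc(h.TRAY,-24,0),99],.131)"
```

```text
t 17.48 pos [513.3 -22.3 101.4] shift [ 0.2  2.4 -0.9] turn [-0.22  0.08  0.06] F [-0.2  0.2 -0. ] w 66.2 q [-0.19  0.49  1.75  0.    0.9  -0.33]
```

>>> send_rows(
  moves=[
    [[0,1.5,0],[-0.2,0.1,0],66],
    [[0,0,0],[0,0,0],52],
    [[0,0,0],[0,0,0],44],
    [[0,0,0],[0,0,0],30],
    [[0,0,0],[0,0,0],30],
    [[0,0,0],[0,0,0],30],
    [[0,0,0],[0,0,0],30],
  ],
)

```text
time: 18.35
tool_pos: [514.0, -22.4, 100.9]
tcp_rot: [-1.568, -0.002, -1.44]
contact_force: [0.2, 0.3, -0.4]
grip_width: 42.0
```

>>> send_rows(
  moves=[
    [[0,-10,0],[0,0,0],30],
    [[0,-20,0],[0,0,0],30],
    [[0,-25,0],[0,0,0],30],
    [[0,-25,0],[0,0,0],30],
    [[0,-25,0],[0,0,0],30],
    [[0,-25,0],[0,0,0],30],
    [[0,-20,0],[0,0,0],30],
    [[0,0,0],[0,0,0],30],
  ],
)

```text
time: 19.35
tool_pos: [512.2, -21.9, 258.1]
tcp_rot: [-1.571, -0.001, -1.44]
contact_force: [0.1, 0.2, -2.7]
grip_width: 41.6
```

```bash
python3 -c "
import h,cv2
h.show([*h.loc(h.MAT,0,0),250],.131)
ims=h.caps('f')
cv2.imwrite('pics/f_c.png',cv2.resize(ims['side'][120:320,220:440],None,fx=3,fy=3))"
```

```text
t 19.35 pos [512.2 -21.9 258.1] shift [326.8   8.4 -62.9] turn [-0.01 -0.03  0.06] F [ 0.1  0.2 -2.7] w 41.6 q [-0.19  0.31  1.54 -0.    1.29 -0.32]
```

View pics/f_c.png

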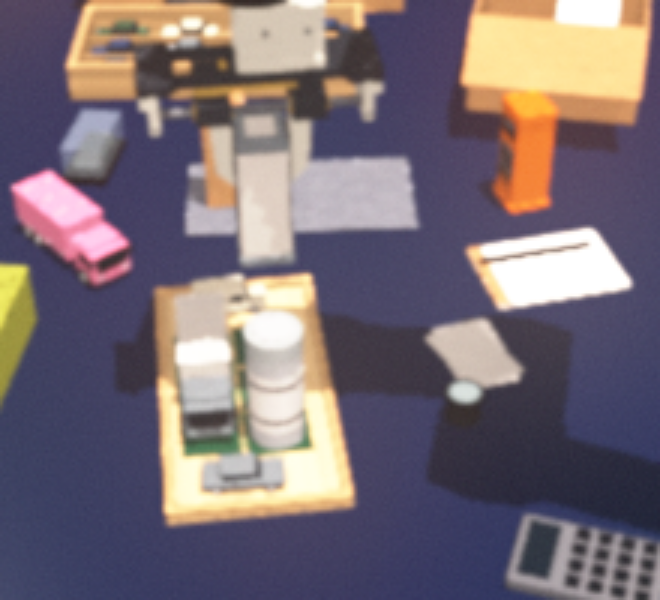

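>>> send_rows(
  moves=[
    [[20,-1,-4],[0,0,0],30],
    [[31,-2,-6],[0,0,0],30],
    [[31,-2,-6],[0,0,0],30],
    [[31,-2,-6],[0,0,0],30],
    [[31,-2,-6],[0,0,0],30],
    [[31,-2,-6],[0,0,0],30],
    [[31,-2,-6],[0,0,0],30],
    [[31,-2,-6],[0,0,0],30],
    [[31,-2,-6],[0,0,0],30],
    [[25,-1,-5],[0,0,0],30],
    [[12,0,-3],[0,0,0],30],
    [[0,0,0],[0,0,0],30],
  ],
)

```text
time: 20.95
tool_pos: [485.2, -337.8, 255.7]
tcp_rot: [-1.598, 0.02, -1.439]
contact_force: [-0.2, 0.6, -1.8]
grip_width: 41.9
```

```bash
python3 -c "
import h,cv2
h.show([*h.loc(h.MAT,0,0),98],.131)"
```

```text
t 20.95 pos [ 485.2 -337.8  255.7] shift [ 20.3 157.1   9.2] turn [ 1.59  0.06 -1.17] F [-0.2  0.6 -1.8] w 41.9 q [-0.73  0.48  1.29 -0.01  1.41 -0.86]
```

>>> send_rows(
  moves=[
    [[0,0,0],[1.6,0.1,-1.2],30],
    [[15,0,5],[0,0,0],30],
    [[0,0,0],[0,0,0],30],
    [[0,20,0],[0,0,0],30],
    [[0,20,0],[0,0,0],30],
    [[0,20,0],[0,0,0],30],
    [[0,20,0],[0,0,0],30],
    [[0,20,0],[0,0,0],30],
    [[0,0,0],[0,0,0],30],
  ],
)

```text
time: 22.08
tool_pos: [492.4, -339.6, 151.6]
tcp_rot: [-1.573, 0.008, -1.433]
contact_force: [-0.2, 0.0, -2.5]
grip_width: 41.9
```

```bash
python3 -c "
import h,cv2
h.show([*h.loc(h.MAT,0,0),98],.131)"
```

```text
t 22.07 pos [ 492.4 -339.6  151.6] shift [14.8 53.5 -2. ] turn [ 0.11  0.4  -0.46] F [-0.2  0.  -2.5] w 41.9 q [-0.73  0.56  1.44  0.    1.14 -0.87]
```

>>> send_rows(
  moves=[
    [[0,0,0],[0.1,0.4,-0.4],30],
    [[14,0,-2],[0,0,0],30],
    [[0,0,0],[0,0,0],30],
    [[0,15,0],[0,0,0],30],
    [[0,15,0],[0,0,0],30],
    [[0,12,0],[0,0,0],30],
    [[0,0,0],[0,0,0],30],
  ],
)

```text
time: 22.95
tool_pos: [492.8, -354.4, 108.6]
tcp_rot: [-1.569, -0.001, -1.44]
contact_force: [0.5, -0.5, -2.7]
grip_width: 41.7
```

```bash
python3 -c "
import h,cv2
h.show([*h.loc(h.MAT,0,0),98],.131)"
```

```text
t 22.95 pos [ 492.8 -354.4  108.6] shift [-0.4 10.6 -0.5] turn [-0.09 -0.01  0.06] F [ 0.5 -0.5 -2.7] w 41.7 q [-0.75  0.62  1.47  0.    1.05 -0.88]
```

>>> send_rows(
  moves=[
    [[0,5,0],[-0.1,0,0.1],30],
    [[0,3,0],[0,0,0],30],
    [[0,2,0],[0,0,0],30],
    [[0,1,0],[0,0,0],30],
    [[0,1,0],[0,0,0],30],
    [[0,0,0],[0,0,0],30],
  ],
)

```text
time: 23.7
tool_pos: [493.4, -354.8, 98.3]
tcp_rot: [-1.569, -0.001, -1.44]
contact_force: [0.4, 0.4, -2.8]
grip_width: 41.9
```

```bash
python3 -c "
import h,cv2
h.show([*h.loc(h.MAT,0,0),98],.131)"
```

```text
t 23.7 pos [ 493.4 -354.8   98.3] shift [-0.8  0.2 -1. ] turn [-0.08  0.01  0.08] F [ 0.4  0.4 -2.8] w 41.9 q [-0.75  0.64  1.48  0.    1.03 -0.88]
```

Seated at 97.9, so about 0.4 mm more, then release and lift.

>>> send_rows(
  moves=[
    [[0,1,0],[0,0,0],30],
    [[0,1,0],[0,0,0],30],
    [[0,0,0],[0,0,0],30],
  ],
)

```text
time: 24.08
tool_pos: [493.6, -355.0, 98.0]
tcp_rot: [-1.569, -0.003, -1.44]
contact_force: [-0.3, 1.4, -2.9]
grip_width: 42.0
```

>>> send_rows(
  moves=[
    [[0,0,0],[0,0,0],48],
    [[0,0,0],[0,0,0],56],
    [[0,0,0],[0,0,0],56],
    [[0,-15,0],[0,0,0],56],
    [[0,-25,0],[0,0,0],56],
    [[0,-25,0],[0,0,0],56],
    [[0,-25,0],[0,0,0],60],
    [[0,-20,0],[0,0,0],66],
    [[0,0,0],[0,0,0],68],
  ],
)

```text
time: 25.2
tool_pos: [494.4, -355.7, 216.9]
tcp_rot: [-1.564, -0.008, -1.44]
contact_force: [0.2, -0.2, -0.7]
grip_width: 67.5
```

```bash
python3 -c "
import h,cv2
h.show([*h.loc(h.TRAY,-24,62),220],.131)
ims=h.caps('g')
for c in ('top','side'):
  print(c,h.fit(ims,[493.4,-354.8,.131],42,50,111,123,(c,),rad=4),h.fit(ims,[573.3,-352,.131],46,50,3,125,(c,),rad=4))"
```

```text
t 25.2 pos [ 494.4 -355.7  216.9] shift [-389.8   -5.7   61.6] turn [-0.38  0.01  0.45] F [ 0.2 -0.2 -0.7] w 67.5 q [-0.75  0.52  1.34  0.    1.28 -0.88]
top (array([ 4.93404461e+02, -3.49874332e+02, -2.55701469e-02]), np.float64(0.3760476876643257), 13) (array([ 5.76140022e+02, -3.51981755e+02,  2.96687810e-01]), np.float64(0.37388952952400745), 56)
side (array([-3.24269273e+04, -4.68327889e+03, -3.92978597e+00]), np.float64(nan), 0) (array([ 5.71045891e+02, -3.46570282e+02,  1.38720135e-01]), np.float64(0.20581073892250143), 46)
  return _methods._mean(a, axis=axis, dtype=dtype,
  ret = ret.dtype.type(ret / rcount)
```

>>> send_rows(
  moves=[
    [[-20,0,3],[-0.4,0,0.4],68],
    [[-37,0,6],[0,0,0],68],
    [[-37,0,6],[0,0,0],68],
    [[-37,0,6],[0,0,0],68],
    [[-37,0,6],[0,0,0],68],
    [[-37,0,6],[0,0,0],68],
    [[-37,0,6],[0,0,0],68],
    [[-37,0,6],[0,0,0],68],
    [[-37,0,6],[0,0,0],68],
    [[-37,0,6],[0,0,0],68],
    [[-20,0,3],[0,0,0],68],
    [[0,0,0],[0,0,0],68],
  ],
)

```text
time: 26.8
tool_pos: [493.7, 49.2, 206.5]
tcp_rot: [-1.598, 0.02, -1.436]
contact_force: [0.5, 0.3, -0.2]
grip_width: 67.7
```

```bash
python3 -c "
import h,cv2
h.show([*h.loc(h.TRAY,-24,62),97],.131)
ims=h.caps('g2')
cv2.imwrite('pics/g2_c.png',cv2.resize(ims['top'][170:330,400:560],None,fx=4,fy=4))
for c in ('top','side'):
  print(c,h.fit(ims,[493.4,-354.8,.131],42,50,111,123,(c,),rad=4),h.fit(ims,[573.3,-352,.131],46,50,3,125,(c,),rad=4))"
```

```text
t 26.8 pos [493.7  49.2 206.5] shift [ 13.8 108.9  12.2] turn [ 1.55  0.26 -1.12] F [ 0.5  0.3 -0.2] w 67.7 q [-0.06  0.34  1.65  0.02  1.18 -0.21]
top (array([ 4.93624803e+02, -3.58439661e+02,  1.28732354e-01]), np.float64(0.47987973155872865), 42) (array([ 5.73800393e+02, -3.52211742e+02,  1.23298491e-01]), np.float64(0.23898703678147676), 61)
side (array([-1.17762760e+05, -1.59831101e+04, -3.20222102e+00]), np.float64(nan), 0) (array([ 5.69761667e+02, -3.62893598e+02,  3.09697692e-01]), np.float64(0.24435806436676416), 46)
  return _methods._mean(a, axis=axis, dtype=dtype,
  ret = ret.dtype.type(ret / rcount)
```

View pics/g2_c.png

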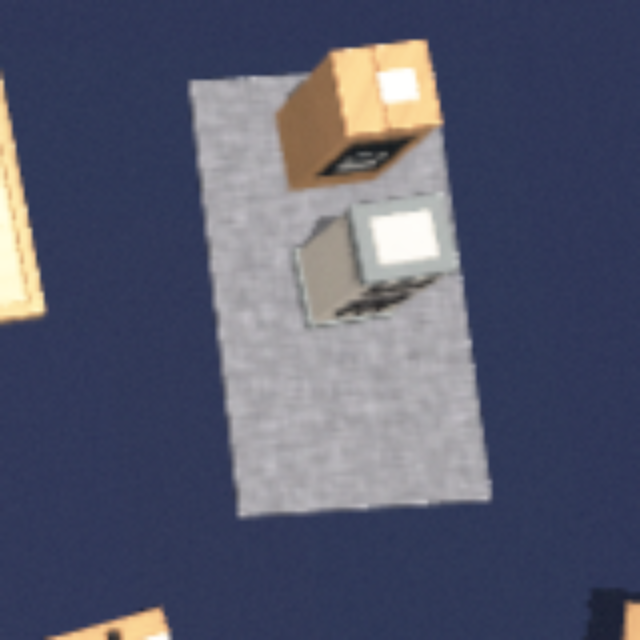

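>>> send_rows(
  moves=[
    [[0,0,0],[1.5,0.3,-1.1],68],
    [[0,0,0],[0,0,0],68],
    [[10,0,6],[0,0,0],68],
    [[0,0,0],[0,0,0],68],
    [[0,20,0],[0,0,0],68],
    [[0,20,0],[0,0,0],68],
    [[0,0,0],[0,0,0],68],
  ],
)

```text
time: 27.78
tool_pos: [502.5, 34.2, 165.9]
tcp_rot: [-1.569, -0.002, -1.448]
contact_force: [0.6, 0.1, 0.4]
grip_width: 68.2
```

```bash
python3 -c "
import h,cv2
h.show([*h.loc(h.TRAY,-24,62),97],.131)"
```

```text
t 27.77 pos [502.5  34.2 165.9] shift [-4.5 68.8  2.3] turn [-0.11 -0.48  0.12] F [0.6 0.1 0.4] w 68.2 q [-0.08  0.39  1.71 -0.    1.05 -0.2 ]
```

>>> send_rows(
  moves=[
    [[-4.5,0,2.3],[-0.1,-0.5,0.1],68],
    [[0,0,0],[0,0,0],68],
    [[0,15,0],[0,0,0],68],
    [[0,15,0],[0,0,0],68],
    [[0,15,0],[0,0,0],68],
    [[0,12,0],[0,0,0],68],
    [[0,7,0],[0,0,0],68],
    [[0,0,0],[0,0,0],68],
  ],
)

```text
time: 28.78
tool_pos: [505.6, 39.2, 99.6]
tcp_rot: [-1.568, -0.001, -1.439]
contact_force: [0.6, -0.3, -0.1]
grip_width: 68.2
```

```bash
python3 -c "
import h,cv2
h.show([*h.loc(h.TRAY,-24,62),97],.131)"
```

```text
t 28.77 pos [505.6  39.2  99.6] shift [ 0.3  2.6 -1.2] turn [-0.19  0.05  0.04] F [ 0.6 -0.3 -0.1] w 68.2 q [-0.07  0.48  1.77 -0.    0.89 -0.21]
```

>>> send_rows(
  moves=[
    [[0,1.5,-0.6],[-0.2,0.1,0],68],
    [[0,0,0],[0,0,0],58],
    [[0,0,0],[0,0,0],50],
    [[0,0,0],[0,0,0],30],
    [[0,0,0],[0,0,0],30],
    [[0,0,0],[0,0,0],30],
    [[0,0,0],[0,0,0],30],
  ],
)

```text
time: 29.65
tool_pos: [505.6, 39.2, 99.1]
tcp_rot: [-1.569, -0.001, -1.441]
contact_force: [0.3, -0.0, -1.1]
grip_width: 49.0
```

>>> send_rows(
  moves=[
    [[0,-10,0],[0,0,0],30],
    [[0,-20,0],[0,0,0],30],
    [[0,-25,0],[0,0,0],30],
    [[0,-25,0],[0,0,0],30],
    [[0,-25,0],[0,0,0],30],
    [[0,-25,0],[0,0,0],30],
    [[0,-20,0],[0,0,0],30],
    [[0,0,0],[0,0,0],30],
  ],
)

```text
time: 30.65
tool_pos: [504.2, 39.4, 257.1]
tcp_rot: [-1.569, -0.001, -1.441]
contact_force: [0.2, -0.2, -1.1]
grip_width: 49.1
```

```bash
python3 -c "
import h,cv2
h.show([*h.loc(h.MAT,-80,0),250],.131)
ims=h.caps('h')
cv2.imwrite('pics/h_c.png',cv2.resize(ims['side'][120:320,220:440],None,fx=3,fy=3))"
```

```text
t 30.65 pos [504.2  39.4 257.1] shift [ 381.8    7.3 -142.6] turn [-0.08 -0.04  0.06] F [ 0.2 -0.2 -1.1] w 49.1 q [-0.07  0.3   1.56 -0.    1.28 -0.2 ]
```

View pics/h_c.png

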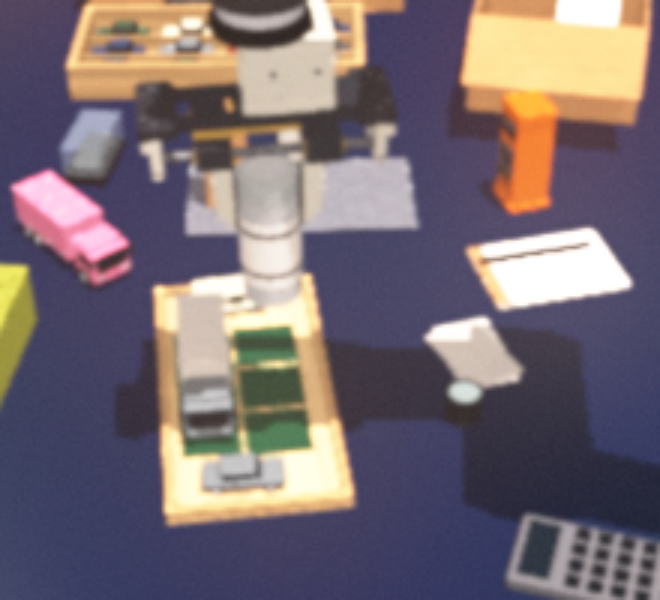

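>>> send_rows(
  moves=[
    [[15,-1,-6],[0,0,0],30],
    [[31,-2,-12],[0,0,0],30],
    [[31,-2,-12],[0,0,0],30],
    [[31,-2,-12],[0,0,0],30],
    [[31,-2,-12],[0,0,0],30],
    [[31,-2,-12],[0,0,0],30],
    [[31,-2,-12],[0,0,0],30],
    [[31,-2,-12],[0,0,0],30],
    [[31,-2,-12],[0,0,0],30],
    [[31,-2,-12],[0,0,0],30],
    [[31,-2,-12],[0,0,0],30],
    [[20,-1,-8],[0,0,0],30],
    [[10,0,-4],[0,0,0],30],
    [[0,0,0],[0,0,0],30],
  ],
)

```text
time: 32.5
tool_pos: [396.9, -349.4, 265.5]
tcp_rot: [-1.596, 0.013, -1.445]
contact_force: [-0.2, 1.1, -1.8]
grip_width: 49.1
```

```bash
python3 -c "
import h,cv2
h.show([*h.loc(h.MAT,-80,0),96],.131)"
```

```text
t 32.5 pos [ 396.9 -349.4  265.5] shift [ 12.3 168.9  18.5] turn [ 1.44 -0.28 -0.72] F [-0.2  1.1 -1.8] w 49.1 q [-0.86  0.35  1.46 -0.01  1.35 -0.98]
```

>>> send_rows(
  moves=[
    [[0,0,0],[1.4,-0.3,-0.7],30],
    [[0,0,0],[0,0,0],30],
    [[8,0,12],[0,0,0],30],
    [[0,20,0],[0,0,0],30],
    [[0,20,0],[0,0,0],30],
    [[0,20,0],[0,0,0],30],
    [[0,20,0],[0,0,0],30],
    [[0,20,0],[0,0,0],30],
    [[0,10,0],[0,0,0],30],
    [[0,0,0],[0,0,0],30],
  ],
)

```text
time: 33.75
tool_pos: [418.9, -355.2, 153.4]
tcp_rot: [-1.565, -0.005, -1.432]
contact_force: [-0.1, 0.6, -1.4]
grip_width: 49.2
```

```bash
python3 -c "
import h,cv2
h.show([*h.loc(h.MAT,-80,0),96],.131)"
```

```text
t 33.75 pos [ 418.9 -355.2  153.4] shift [ 1.3 57.3 -7.1] turn [-0.33  0.44  0.26] F [-0.1  0.6 -1.4] w 49.2 q [-0.84  0.47  1.6   0.    1.06 -0.98]
```

>>> send_rows(
  moves=[
    [[0,0,0],[-0.3,0.4,0.3],30],
    [[1.3,0,-7],[0,0,0],30],
    [[0,0,0],[0,0,0],30],
    [[0,15,0],[0,0,0],30],
    [[0,15,0],[0,0,0],30],
    [[0,15,0],[0,0,0],30],
    [[0,0,0],[0,0,0],30],
  ],
)

```text
time: 34.62
tool_pos: [412.3, -358.1, 106.6]
tcp_rot: [-1.569, -0.001, -1.44]
contact_force: [0.6, 0.7, -1.3]
grip_width: 49.2
```

```bash
python3 -c "
import h,cv2
h.show([*h.loc(h.MAT,-80,0),96],.131)"
```

```text
t 34.62 pos [ 412.3 -358.1  106.6] shift [-0.4 10.6  0.1] turn [-0.09  0.01  0.05] F [ 0.6  0.7 -1.3] w 49.2 q [-0.86  0.53  1.65  0.    0.96 -0.99]
```

>>> send_rows(
  moves=[
    [[0,5,0],[-0.1,0,0.1],30],
    [[0,3,0],[0,0,0],30],
    [[0,2,0],[0,0,0],30],
    [[0,1,0],[0,0,0],30],
    [[0,1,0],[0,0,0],30],
    [[0,1,0],[0,0,0],30],
    [[0,0,0],[0,0,0],30],
  ],
)

```text
time: 35.5
tool_pos: [412.9, -359.2, 96.5]
tcp_rot: [-1.569, -0.003, -1.439]
contact_force: [-0.6, 0.1, -2.2]
grip_width: 49.0
```

```bash
python3 -c "
import h,cv2
h.show([*h.loc(h.MAT,-80,0),96],.131)"
```

```text
t 35.5 pos [ 412.9 -359.2   96.5] shift [-1.6  0.5 -0.4] turn [-0.09  0.03  0.18] F [-0.6  0.1 -2.2] w 49.0 q [-0.86  0.55  1.66 -0.    0.93 -0.99]
```

>>> send_rows(
  moves=[
    [[0,1,0],[0,0,0],30],
    [[0,1,0],[0,0,0],30],
    [[0,0,0],[0,0,0],30],
  ],
)

```text
time: 35.88
tool_pos: [413.3, -359.9, 96.2]
tcp_rot: [-1.568, -0.006, -1.439]
contact_force: [-0.1, 0.2, -2.4]
grip_width: 49.0
```

>>> send_rows(
  moves=[
    [[0,0,0],[0,0,0],54],
    [[0,0,0],[0,0,0],60],
    [[0,0,0],[0,0,0],60],
    [[0,-15,0],[0,0,0],60],
    [[0,-25,0],[0,0,0],60],
    [[0,-25,0],[0,0,0],60],
    [[0,-25,0],[0,0,0],66],
    [[0,-20,0],[0,0,0],66],
    [[0,0,0],[0,0,0],66],
  ],
)

```text
time: 37.0
tool_pos: [413.7, -360.0, 214.6]
tcp_rot: [-1.565, -0.01, -1.439]
contact_force: [-0.5, -0.3, 0.7]
grip_width: 65.8
```

```bash
python3 -c "
import h,cv2
h.show([*h.loc(h.TRAY,36,-5),200],.131)"
```

```text
t 37.0 pos [ 413.7 -360.   214.6] shift [-316.6   12.7  202.2] turn [-0.33  0.04  0.56] F [-0.5 -0.3  0.7] w 65.8 q [-0.86  0.41  1.52 -0.    1.2  -0.99]
```

>>> send_rows(
  moves=[
    [[-20,0,6],[-0.3,0,0.5],68],
    [[-35,0,12],[0,0,0],68],
    [[-35,0,12],[0,0,0],68],
    [[-20,0,6],[0,0,0],68],
    [[0,0,0],[0,0,0],68],
  ],
)

```text
time: 37.62
tool_pos: [433.6, -236.7, 210.6]
tcp_rot: [-1.576, 0.008, -1.439]
contact_force: [0.1, 0.3, -0.4]
grip_width: 67.9
```

```bash
python3 -c "
import h,cv2,numpy as np
ims=h.caps('i')
cv2.imwrite('pics/i_c.png',cv2.resize(ims['top'][170:340,240:560],None,fx=2.5,fy=2.5))
T=h.TRAY
for dy in (-4,0):
  p0=[*h.loc(T,36,dy),T[2]]
  a=h.loc(T,36,dy-24.5)
  for c in (('top',),('side',),('top','side')):
    p,r,n=h.fit(ims,[*a,T[2]],46,101,62.9,63,c,rad=5); d=np.array(p[:2])-T[:2]; ca,sa=np.cos(T[2]),np.sin(T[2])
    print(dy,c,p.round(3),r.round(2),n,'tray xy',(d@[ca,sa]).round(1),(d@[-sa,ca]).round(1)+24.5)
# tin lid
g=cv2.cvtColor(ims['top'],cv2.COLOR_BGR2GRAY)
"
```

```text
-4 ('top',) [ 5.78214e+02 -4.14370e+01  1.14000e-01] 0.75 66 tray xy 38.7 -2.6999999999999993
-4 ('side',) [ 5.73323e+02 -3.95360e+01  1.57000e-01] 0.63 32 tray xy 34.1 -0.1999999999999993
-4 ('top', 'side') [ 5.76724e+02 -4.14320e+01  1.35000e-01] 0.52 99 tray xy 37.2 -2.5
0 ('top',) [ 5.78216e+02 -4.14230e+01  1.13000e-01] 0.75 66 tray xy 38.7 -2.6999999999999993
0 ('side',) [ 5.73321e+02 -3.97600e+01  1.54000e-01] 0.73 33 tray xy 34.1 -0.3999999999999986
0 ('top', 'side') [ 5.76716e+02 -4.14320e+01  1.35000e-01] 0.53 99 tray xy 37.2 -2.5
```

View pics/i_c.png

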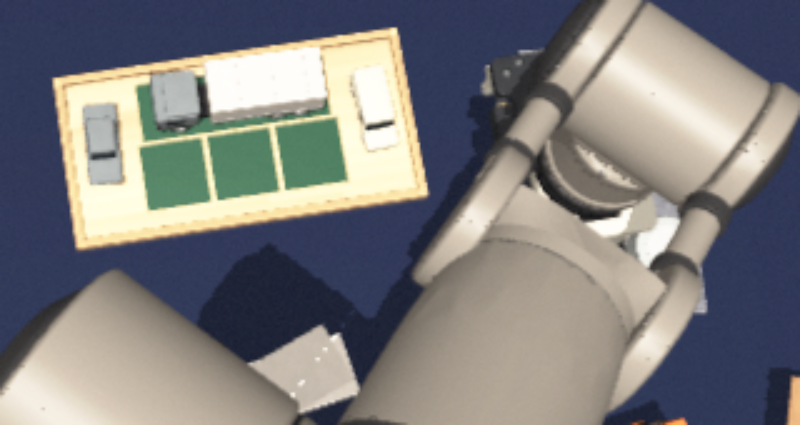

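```bash
python3 -c "
import h
h.show([*h.loc(h.TRAY,36.5,-7),150],.131)"
```

```text
t 37.73 pos [ 433.7 -238.5  210.8] shift [-196.4   61.2  167. ] turn [ 0.3  -0.05 -0.39] F [-0.1 -0.  -0.1] w 68.0 q [-0.66  0.33  1.66  0.    1.16 -0.79]
```

>>> send_rows(
  moves=[
    [[-15,0,13],[0.3,0,-0.4],70],
    [[-28,4,24],[0,0,0],70],
    [[-28,4,24],[0,0,0],70],
    [[-28,4,24],[0,0,0],70],
    [[-28,4,24],[0,0,0],70],
    [[-28,4,24],[0,0,0],70],
    [[-20,4,17],[0,0,0],70],
    [[-10,0,8],[0,0,0],70],
    [[0,0,0],[0,0,0],70],
  ],
)

```text
time: 38.85
tool_pos: [571.0, -37.5, 182.5]
tcp_rot: [-1.574, -0.001, -1.452]
contact_force: [-0.5, -0.7, -0.4]
grip_width: 69.6
```

```bash
python3 -c "
import h
h.show([*h.loc(h.TRAY,36.5,-7),50],.131)"
```

```text
t 38.85 pos [571.  -37.5 182.5] shift [-15.6 132.5   4.7] turn [ 0.21 -0.72  0.08] F [-0.5 -0.7 -0.4] w 69.6 q [-0.2   0.49  1.49 -0.    1.17 -0.32]
```

>>> send_rows(
  moves=[
    [[0,0,0],[0.2,-0.7,0.1],70],
    [[-15,0,5],[0,0,0],70],
    [[0,0,0],[0,0,0],70],
    [[0,20,0],[0,0,0],70],
    [[0,20,0],[0,0,0],70],
    [[0,15,0],[0,0,0],70],
    [[0,0,0],[0,0,0],70],
  ],
)

```text
time: 39.72
tool_pos: [573.8, -23.7, 127.6]
tcp_rot: [-1.569, -0.001, -1.442]
contact_force: [-0.3, -0.3, 0.2]
grip_width: 70.0
```

```bash
python3 -c "
import h
h.show([*h.loc(h.TRAY,36.5,-7),50],.131)"
```

```text
t 39.73 pos [573.8 -23.7 127.6] shift [-2.1 77.6 -0.3] turn [-0.12 -0.13  0.06] F [-0.3 -0.3  0.2] w 70.0 q [-0.17  0.55  1.55 -0.    1.04 -0.3 ]
```

>>> send_rows(
  moves=[
    [[-2,0,-1],[-0.1,-0.1,0.1],70],
    [[0,0,0],[0,0,0],70],
    [[0,14,0],[0,0,0],70],
    [[0,14,0],[0,0,0],70],
    [[0,14,0],[0,0,0],70],
    [[0,14,0],[0,0,0],70],
    [[0,12,0],[0,0,0],70],
    [[0,5,0],[0,0,0],70],
    [[0,0,0],[0,0,0],70],
  ],
)

```text
time: 40.85
tool_pos: [573.0, -21.8, 50.1]
tcp_rot: [-1.57, 0.0, -1.44]
contact_force: [-0.7, -0.6, 0.1]
grip_width: 70.1
```

```bash
python3 -c "
import h
h.show([*h.loc(h.TRAY,36.5,-7),50],.131)"
```

```text
t 40.85 pos [573.  -21.8  50.1] shift [-0.1  0.1  0.4] turn [-0.07 -0.03 -0.02] F [-0.7 -0.6  0.1] w 70.1 q [-0.17  0.65  1.62  0.    0.87 -0.3 ]
```

>>> send_rows(
  moves=[
    [[0,0,0],[0,0,0],58],
    [[0,0,0],[0,0,0],48],
    [[0,0,0],[0,0,0],30],
    [[0,0,0],[0,0,0],30],
    [[0,0,0],[0,0,0],30],
    [[0,0,0],[0,0,0],30],
  ],
)

```text
time: 41.6
tool_pos: [573.6, -21.9, 51.2]
tcp_rot: [-1.568, -0.0, -1.44]
contact_force: [0.1, -1.1, -1.0]
grip_width: 45.8
```

>>> send_rows(
  moves=[
    [[0,-8,0],[0,0,0],30],
    [[0,-18,0],[0,0,0],30],
    [[0,-25,0],[0,0,0],30],
    [[0,-25,0],[0,0,0],30],
    [[0,-25,0],[0,0,0],30],
    [[0,-20,0],[0,0,0],30],
    [[0,0,0],[0,0,0],30],
  ],
)

```text
time: 42.48
tool_pos: [572.5, -21.8, 177.6]
tcp_rot: [-1.569, 0.0, -1.44]
contact_force: [-0.1, 0.5, -2.3]
grip_width: 45.8
```

```bash
python3 -c "
import h,cv2
h.show([502,346,200],.065-1.5708)
o=h.bot.get_obs();print(o['moment'])
ims=h.caps('j')
cv2.imwrite('pics/j_c.png',cv2.resize(ims['side'][120:320,220:440],None,fx=3,fy=3))"
```

```text
t 42.48 pos [572.5 -21.8 177.6] shift [-373.8  -22.3  -22. ] turn [-9.000e-02 -8.625e+01  7.000e-02] F [-0.1  0.5 -2.3] w 45.8 q [-0.17  0.49  1.49  0.    1.15 -0.3 ]
[-0.14004933  0.04180681 -0.00609599]
```

View pics/j_c.png

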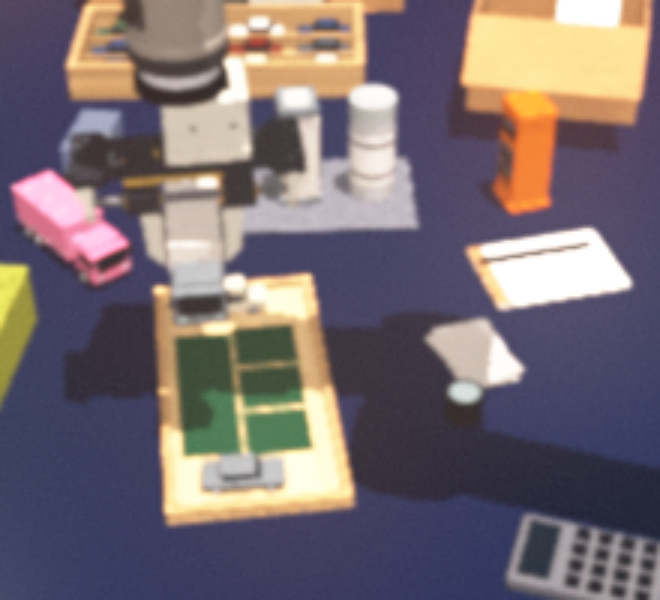

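>>> send_rows(
  moves=[
    [[0,0,0],[0,-5,0],30],
    [[0,0,0],[0,-9,0],30],
    [[0,0,0],[0,-9,0],30],
    [[0,0,0],[0,-9,0],30],
    [[0,0,0],[0,-9,0],30],
    [[0,0,0],[0,-9,0],30],
    [[0,0,0],[0,-9,0],30],
    [[0,0,0],[0,-9,0],30],
    [[0,0,0],[0,-9,0],30],
    [[0,0,0],[0,-6,0],30],
    [[0,0,0],[0,-3,0],30],
    [[0,0,0],[0,0,0],30],
  ],
)

```text
time: 44.08
tool_pos: [562.6, -20.3, 157.7]
tcp_rot: [-1.56, 0.033, 0.111]
contact_force: [-0.6, -0.3, -2.3]
grip_width: 45.6
```

```bash
cat >> h.py <<'E'
def ltar(off=4.7,dx=0,dy=0):
    # TCP so that lorry centre (cab towards plinth -x, off mm cabward of TCP) is on plinth middle
    return loc(PL,off+dx,dy)
E
python3 -c "
import h
h.show([*h.ltar(),150],.065+1.5708)"
```

```text
t 44.08 pos [562.6 -20.3 157.7] shift [-14.7  12.  371. ] turn [-0.55  2.6  -1.9 ] F [-0.6 -0.3 -2.3] w 45.6 q [-0.17  0.51  1.52  0.    1.14 -1.85]
```

>>> send_rows(
  moves=[
    [[0,0,0],[-0.5,2.6,-1.9],30],
    [[0,-20,0],[0,0,0],30],
    [[-2,-15,20],[0,0,0],30],
    [[-2,0,34],[0,0,0],30],
    [[-2,0,34],[0,0,0],30],
    [[-2,0,34],[0,0,0],30],
    [[-2,0,34],[0,0,0],30],
    [[-2,0,34],[0,0,0],30],
    [[-2,0,34],[0,0,0],30],
    [[-2,0,34],[0,0,0],30],
    [[-2,0,34],[0,0,0],30],
    [[-1,0,20],[0,0,0],30],
    [[0,0,10],[0,0,0],30],
    [[0,0,0],[0,0,0],30],
  ],
)

```text
time: 45.82
tool_pos: [515.6, 319.0, 189.5]
tcp_rot: [-1.568, 0.014, 0.055]
contact_force: [0.9, -1.0, -2.1]
grip_width: 46.0
```

```bash
python3 -c "
import h
h.show([*h.ltar(),59.4],.065+1.5708)"
```

```text
t 45.83 pos [515.6 319.  189.5] shift [ -5.5 130.2  27.9] turn [-0.19 -0.6  -0.78] F [ 0.9 -1.  -2.1] w 46.0 q [ 0.42  0.54  1.37  0.01  1.24 -1.2 ]
```

>>> send_rows(
  moves=[
    [[0,0,0],[-0.2,-0.6,-0.8],30],
    [[-3,0,14],[0,0,0],30],
    [[-3,0,13],[0,0,0],30],
    [[0,0,0],[0,0,0],30],
    [[0,20,0],[0,0,0],30],
    [[0,20,0],[0,0,0],30],
    [[0,20,0],[0,0,0],30],
    [[0,10,0],[0,0,0],30],
    [[0,0,0],[0,0,0],30],
  ],
)

```text
time: 46.95
tool_pos: [508.9, 345.5, 118.5]
tcp_rot: [-1.572, -0.003, 0.063]
contact_force: [0.9, -0.2, -2.1]
grip_width: 45.6
```

```bash
python3 -c "
import h,cv2
h.show([*h.ltar(),59.4],.065+1.5708)
ims=h.caps('k')
cv2.imwrite('pics/k_c.png',cv2.resize(ims['side'][240:400,220:440],None,fx=3.5,fy=3.5))"
```

```text
t 46.95 pos [508.9 345.5 118.5] shift [-2.2 59.1  1.6] turn [ 0.04 -0.11  0.2 ] F [ 0.9 -0.2 -2.1] w 45.6 q [ 0.47  0.62  1.43 -0.    1.08 -1.16]
```

View pics/k_c.png

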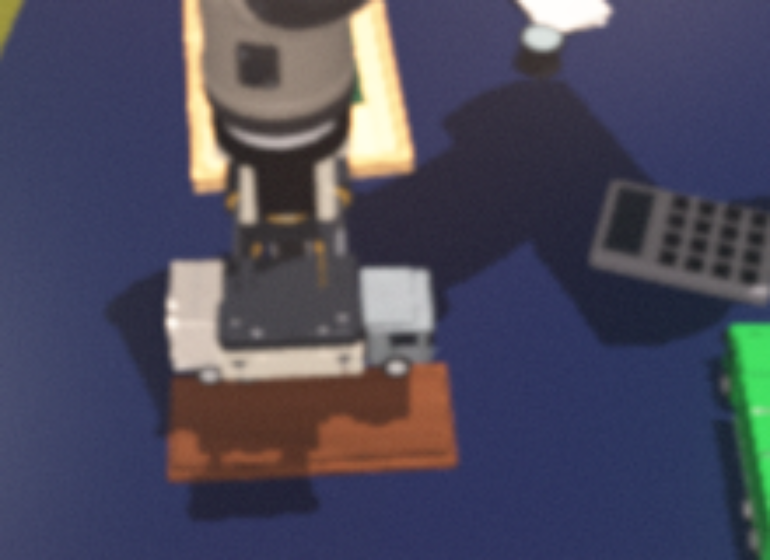

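```bash
python3 - <<'E'
import h,cv2,numpy as np
im=cv2.imread('pics/side_k.png'); s=3.5
crop=cv2.resize(im[240:400,220:440],None,fx=s,fy=s,interpolation=cv2.INTER_CUBIC)
o=h.bot.get_obs(); p=o['tool_pos']; a=.064; zb=p[2]-45.2
c=np.array([p[0]-4.7*np.cos(a),p[1]-4.7*np.sin(a)])
for off,col in ((4.7,(0,0,255)),):
    q=[(h.proj('side',P)[0]-(220,240)+.5)*s-.5 for P in [[*(c+0),0]]]
    for dx,dy,z in ((150,46,zb+15),(150,46,zb+57),):
        P=h.corners([*c,a],dx,dy,z,z)[:4]
        cv2.polylines(crop,[np.round((h.proj('side',P)-(220,240)+.5)*s-.5).astype(int)],True,col,1,cv2.LINE_AA)
cv2.imwrite('pics/k_ov.png',crop)
E
```

```text
(no output)
```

View pics/k_ov.png

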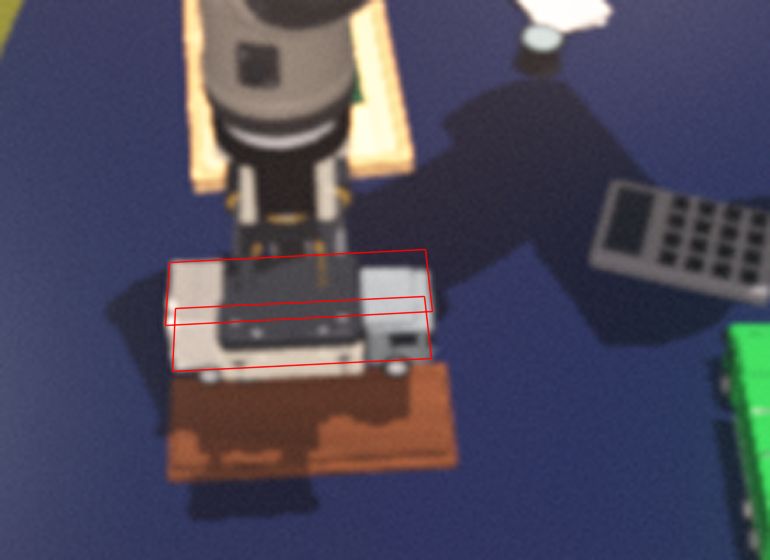

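>>> send_rows(
  moves=[
    [[-1,0,1.6],[0,-0.1,0.2],30],
    [[0,0,0],[0,0,0],30],
    [[0,14,0],[0,0,0],30],
    [[0,14,0],[0,0,0],30],
    [[0,12,0],[0,0,0],30],
    [[0,8,0],[0,0,0],30],
    [[0,0,0],[0,0,0],30],
  ],
)

```text
time: 47.92
tool_pos: [508.7, 347.5, 68.9]
tcp_rot: [-1.57, -0.002, 0.065]
contact_force: [0.4, 0.6, -2.4]
grip_width: 45.5
```

```bash
python3 -c "
import h,cv2
h.show([*h.ltar(6),59.2],.065+1.5708)"
```

```text
t 47.92 pos [508.7 347.5  68.9] shift [-0.6  9.7 -0.5] turn [-0.02  0.    0.14] F [ 0.4  0.6 -2.4] w 45.5 q [ 0.48  0.69  1.47 -0.    0.98 -1.16]
```

>>> send_rows(
  moves=[
    [[-0.6,4,-0.5],[0,0,0.1],30],
    [[0,3,0],[0,0,0],30],
    [[0,1.5,0],[0,0,0],30],
    [[0,1,0],[0,0,0],30],
    [[0,1,0],[0,0,0],30],
    [[0,0,0],[0,0,0],30],
  ],
)

```text
time: 48.68
tool_pos: [508.9, 347.4, 59.4]
tcp_rot: [-1.569, -0.003, 0.065]
contact_force: [0.1, -0.9, -2.4]
grip_width: 45.7
```

```bash
python3 -c "
import h,cv2
h.show([*h.ltar(6),59.2],.065+1.5708)"
```

```text
t 48.67 pos [508.9 347.4  59.4] shift [-0.9  0.2 -0.3] turn [-0.09  0.    0.18] F [ 0.1 -0.9 -2.4] w 45.7 q [ 0.47  0.7   1.48  0.    0.96 -1.16]
```

>>> send_rows(
  moves=[
    [[0,1,0],[0,0,0],30],
    [[0,0.5,0],[0,0,0],30],
    [[0,0,0],[0,0,0],30],
  ],
)

```text
time: 49.05
tool_pos: [509.0, 347.4, 59.4]
tcp_rot: [-1.569, -0.004, 0.065]
contact_force: [-1.6, -1.2, 0.5]
grip_width: 45.7
```

>>> send_rows(
  moves=[
    [[0,0,0],[0,0,0],50],
    [[0,0,0],[0,0,0],58],
    [[0,0,0],[0,0,0],66],
    [[0,0,0],[0,0,0],70],
    [[0,-12,0],[0,0,0],70],
    [[0,-25,0],[0,0,0],70],
    [[0,-25,0],[0,0,0],70],
    [[0,-30,0],[0,0,0],70],
    [[0,-30,0],[0,0,0],70],
    [[0,0,-20],[0,0,0],70],
    [[0,0,-40],[0,0,0],70],
    [[0,0,-40],[0,0,0],70],
    [[0,0,-40],[0,0,0],70],
    [[0,0,-40],[0,0,0],70],
    [[0,0,-40],[0,0,0],70],
    [[0,0,-10],[0,0,0],70],
    [[0,0,0],[0,0,0],70],
  ],
)

```text
time: 51.18
tool_pos: [520.9, 105.8, 184.6]
tcp_rot: [-1.569, -0.002, 0.064]
contact_force: [0.3, 0.6, -0.2]
grip_width: 70.1
```

```bash
python3 - <<'E'
import h,cv2,numpy as np
h.show([*h.loc(h.MAT,80,0),200],.131)
ims=h.caps('l'); s=4
off={'top':(130,180),'side':(240,280)}
W=[]
for c in off:
    x,y=off[c]; crop=cv2.resize(ims[c][y:y+120,x:x+100],None,fx=s,fy=s,interpolation=cv2.INTER_CUBIC)
    def pl(P,col): cv2.polylines(crop,[np.round((h.proj(c,P)-(x,y)+.5)*s-.5).astype(int)],True,col,1,cv2.LINE_AA)
    pl(h.corners(h.PL,176,74,0,0)[:4],(255,255,0));pl(h.corners(h.PL,168,66,14,14)[:4],(255,255,0))
    pl(h.corners(h.PL,150,46,14,14)[:4],(0,0,255)); pl(h.corners([*h.loc(h.PL,24.5,0),h.PL[2]],101,46,71,71)[:4],(0,255,0))
    W.append(crop)
cv2.imwrite('pics/l_c.png',np.hstack(W))
b=h.loc(h.PL,24.5,0)
for c in (('top',),('side',),('top','side')):
    print(c,b,h.fit(ims,[*b,h.PL[2]],101,46,70.9,71,c,rad=4))
    print('plinth',h.fit(ims,h.PL,176,74,0,14,c,rad=4))
E
```

```text
t 51.17 pos [520.9 105.8 184.6] shift [  22.2  -16.2 -458.6] turn [-1.800e-01  8.615e+01  2.000e-02] F [ 0.3  0.6 -0.2] w 70.1 q [ 0.06  0.41  1.6   0.    1.12 -1.58]
('top',) [526.54826197 348.19137885] (array([5.28555730e+02, 3.48393770e+02, 6.02014317e-02]), np.float64(0.010417402621626536), 64)
plinth (array([5.04663355e+02, 3.47283531e+02, 8.01175038e-02]), np.float64(0.2531253249478834), 108)
('side',) [526.54826197 348.19137885] (array([5.28261018e+02, 3.48859701e+02, 5.56162690e-02]), np.float64(0.509080843445544), 63)
plinth (array([5.01498002e+02, 3.45165769e+02, 6.03676396e-02]), np.float64(0.2373917052459685), 70)
('top', 'side') [526.54826197 348.19137885] (array([5.28446790e+02, 3.48611925e+02, 5.83485042e-02]), np.float64(0.2529505395298654), 127)
plinth (array([5.02975369e+02, 3.46489693e+02, 7.61554406e-02]), np.float64(0.25621850266488255), 172)
```

View pics/l_c.png

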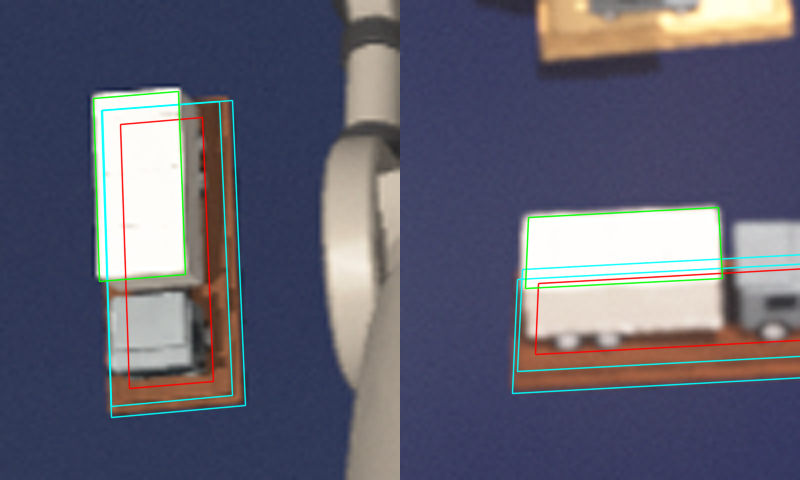

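```bash
python3 - <<'E'
import h,cv2,numpy as np
T=h.TRAY
for tag in ('i','l'):
    ims={c:cv2.imread(f'pics/{c}_{tag}.png') for c in('side','top')}
    for y in (62,0,-62):
        b=h.loc(T,-24,y)
        r=[h.fit(ims,[*b,T[2]],60,58,6,6.01,c,rad=3) for c in (('top',),('side',))]
        print(tag,y,b.round(1),[(x[0].round(2),x[1].round(2)) for x in r])
E
```

```text
i 62 [504.4  38.8] [(array([5.0428e+02, 3.8680e+01, 1.3000e-01]), np.float64(0.26)), (array([5.0457e+02, 3.8740e+01, 1.6000e-01]), np.float64(0.54))]
i 0 [512.5 -22.6] [(array([ 5.1493e+02, -2.2630e+01,  1.3000e-01]), np.float64(0.46)), (array([ 5.1122e+02, -1.6560e+01,  1.0000e-01]), np.float64(0.26))]
i -62 [520.6 -84.1] [(array([ 5.2059e+02, -8.4670e+01,  1.3000e-01]), np.float64(0.25)), (array([ 5.1904e+02, -7.8380e+01,  1.5000e-01]), np.float64(0.47))]
l 62 [504.4  38.8] [(array([5.0487e+02, 4.3280e+01, 1.0000e-01]), np.float64(0.98)), (array([5.0639e+02, 4.0530e+01, 1.5000e-01]), np.float64(0.42))]
l 0 [512.5 -22.6] [(array([ 5.1223e+02, -2.2880e+01,  1.3000e-01]), np.float64(0.26)), (array([ 5.1358e+02, -1.4890e+01,  1.8000e-01]), np.float64(0.36))]
l -62 [520.6 -84.1] [(array([ 5.2241e+02, -8.4350e+01,  1.1000e-01]), np.float64(0.27)), (array([522.67, -95.28,   0.  ]), np.float64(0.26))]
```

```bash
python3 - <<'E'
import h,cv2,numpy as np
ims={c:cv2.imread(f'pics/{c}_l.png') for c in('side','top')}
im=ims['top']; x,y,s=430,170,5
crop=cv2.resize(im[y:y+140,x:x+110],None,fx=s,fy=s,interpolation=cv2.INTER_CUBIC)
def pl(P,col): cv2.polylines(crop,[np.round((h.proj('top',P)-(x,y)+.5)*s-.5).astype(int)],True,col,1,cv2.LINE_AA)
pl(h.corners([573.3,-352,.131],46,50,125,125)[:4],(255,0,0));pl(h.corners([493.6,-355,.131],42,50,123,123)[:4],(0,0,255))
pl(h.corners([493.6,-355,.131],46,50,3,3)[:4],(0,0,255))
t=np.linspace(0,6.28,60)
pl(np.stack([413.3+25*np.cos(t),-359.9+25*np.sin(t),0*t+121],1),(0,0,255))
cv2.imwrite('pics/l_m.png',crop)
print(h.fit(ims,[493.6,-355,.131],42,50,122.9,123,('top',),rad=3))
E
```

```text
(array([ 4.92795427e+02, -3.56345343e+02,  1.26942908e-01]), np.float64(0.23537419686526465), 44)
```

View pics/l_m.png

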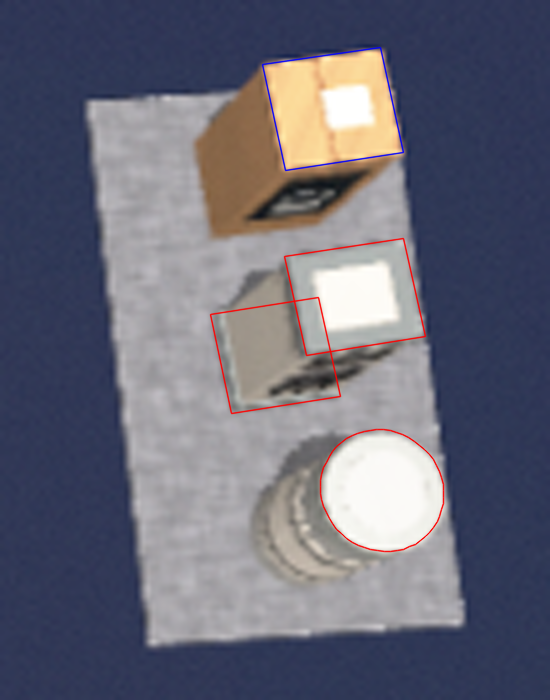

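All three stand upright on the mat, and the overlays of where I put them match within about 1 mm. The lorry is on the plinth, about 1–2 mm from the middle. Next I return the pieces, tin first.

>>> send_rows(
  moves=[
    [[0,0,0],[0,8,0],70],
    [[0,0,0],[0,10,0],70],
    [[0,0,0],[0,10,0],70],
    [[0,0,0],[0,10,0],70],
    [[0,0,0],[0,10,0],70],
    [[0,0,0],[0,10,0],70],
    [[0,0,0],[0,10,0],70],
    [[0,-10,0],[0,10,0],70],
    [[0,-10,0],[0,7,0],70],
    [[0,-10,0],[0,0,0],70],
    [[0,0,0],[0,0,0],70],
  ],
)

```text
time: 52.65
tool_pos: [518.4, 121.9, 214.1]
tcp_rot: [-1.57, 0.005, -1.443]
contact_force: [-0.5, 0.6, 0.5]
grip_width: 70.4
```

```bash
python3 -c "
import h,cv2
h.show([413.3,-359.9,200],.131)"
```

```text
t 52.65 pos [518.4 121.9 214.1] shift [ 464.5   11.7 -165.7] turn [-0.04 -0.18 -0.28] F [-0.5  0.6  0.5] w 70.4 q [ 0.08  0.39  1.56  0.01  1.2  -0.05]
```

>>> send_rows(
  moves=[
    [[20,0,-7],[0,0,0],64],
    [[40,-1,-14],[0,0,0],64],
    [[40,-1,-14],[0,0,0],64],
    [[40,-1,-14],[0,0,0],64],
    [[40,-1,-14],[0,0,0],64],
    [[40,-1,-14],[0,0,0],64],
    [[40,-1,-14],[0,0,0],64],
    [[40,-1,-14],[0,0,0],64],
    [[40,-1,-14],[0,0,0],64],
    [[40,-1,-14],[0,0,0],64],
    [[40,-1,-14],[0,0,0],64],
    [[20,0,-7],[0,0,0],64],
    [[10,0,-3],[0,0,0],64],
    [[0,0,0],[0,0,0],64],
  ],
)

```text
time: 54.4
tool_pos: [424.7, -354.7, 216.5]
tcp_rot: [-1.573, 0.01, -1.408]
contact_force: [-0.4, 0.2, -1.0]
grip_width: 64.1
```

```bash
python3 -c "
import h,cv2
h.show([413.3,-359.9,96.2],.131)"
```

```text
t 54.4 pos [ 424.7 -354.7  216.5] shift [  4.5 120.3 -11.9] turn [ 0.12  1.81 -0.59] F [-0.4  0.2 -1. ] w 64.1 q [-0.84  0.43  1.49  0.    1.24 -1.  ]
```

>>> send_rows(
  moves=[
    [[0,0,0],[0.1,1.8,-0.6],62],
    [[4.5,0,-12],[0,0,0],62],
    [[0,0,0],[0,0,0],62],
    [[0,20,0],[0,0,0],62],
    [[0,20,0],[0,0,0],62],
    [[0,10,0],[0,0,0],62],
    [[0,0,0],[0,0,0],62],
  ],
)

```text
time: 55.28
tool_pos: [413.8, -358.0, 166.9]
tcp_rot: [-1.569, -0.002, -1.438]
contact_force: [-0.1, -0.1, 0.6]
grip_width: 61.5
```

```bash
python3 -c "
import h,cv2
h.show([413.3,-359.9,96.2],.131)"
```

```text
t 55.27 pos [ 413.8 -358.   166.9] shift [ 1.6 70.7 -0.9] turn [-0.08  0.12  0.12] F [-0.1 -0.1  0.6] w 61.5 q [-0.85  0.46  1.58  0.    1.1  -0.99]
```

>>> send_rows(
  moves=[
    [[1.6,0,-1],[-0.1,0.1,0.1],60],
    [[0,15,0],[0,0,0],60],
    [[0,15,0],[0,0,0],60],
    [[0,15,0],[0,0,0],60],
    [[0,15,0],[0,0,0],60],
    [[0,8,0],[0,0,0],60],
    [[0,0,0],[0,0,0],60],
  ],
)

```text
time: 56.15
tool_pos: [413.2, -360.1, 94.5]
tcp_rot: [-1.571, -0.001, -1.44]
contact_force: [0.4, 0.5, -0.4]
grip_width: 59.9
```

```bash
python3 -c "
import h,cv2
h.show([413.3,-359.9,96.2],.131)"
```

```text
t 56.15 pos [ 413.2 -360.1   94.5] shift [-0.2 -1.7  0.1] turn [0.   0.01 0.04] F [ 0.4  0.5 -0.4] w 59.9 q [-0.86  0.55  1.66 -0.    0.93 -0.99]
```

>>> send_rows(
  moves=[
    [[0,0,0],[0,0,0],52],
    [[0,0,0],[0,0,0],30],
    [[0,0,0],[0,0,0],30],
    [[0,0,0],[0,0,0],30],
    [[0,0,0],[0,0,0],30],
  ],
)

```text
time: 56.78
tool_pos: [413.5, -360.3, 95.4]
tcp_rot: [-1.57, -0.002, -1.439]
contact_force: [0.1, 0.3, -1.8]
grip_width: 49.5
```

>>> send_rows(
  moves=[
    [[0,-10,0],[0,0,0],30],
    [[0,-20,0],[0,0,0],30],
    [[0,-25,0],[0,0,0],30],
    [[0,-25,0],[0,0,0],30],
    [[0,-25,0],[0,0,0],30],
    [[0,-20,0],[0,0,0],30],
    [[0,-10,0],[0,0,0],30],
    [[0,0,0],[0,0,0],30],
  ],
)

```text
time: 57.78
tool_pos: [413.2, -359.9, 238.5]
tcp_rot: [-1.569, -0.004, -1.439]
contact_force: [-0.3, -1.4, -2.6]
grip_width: 49.4
```

```bash
python3 -c "
import h,cv2
h.show([504.6,38.8,230],.131)"
```

```text
t 57.77 pos [ 413.2 -359.9  238.5] shift [-383.3    7.4  142.8] turn [-0.11  0.02  0.2 ] F [-0.3 -1.4 -2.6] w 49.4 q [-0.86  0.39  1.48 -0.    1.27 -0.99]
```

>>> send_rows(
  moves=[
    [[-15,0,6],[0,0,0],30],
    [[-32,0,12],[0,0,0],30],
    [[-32,0,12],[0,0,0],30],
    [[-32,0,12],[0,0,0],30],
    [[-32,0,12],[0,0,0],30],
    [[-32,0,12],[0,0,0],30],
    [[-32,0,12],[0,0,0],30],
    [[-32,0,12],[0,0,0],30],
    [[-32,0,12],[0,0,0],30],
    [[-32,0,12],[0,0,0],30],
    [[-32,0,12],[0,0,0],30],
    [[-25,0,8],[0,0,0],30],
    [[-10,0,4],[0,0,0],30],
    [[0,0,0],[0,0,0],30],
  ],
)

```text
time: 59.52
tool_pos: [495.4, 51.4, 227.2]
tcp_rot: [-1.589, 0.013, -1.436]
contact_force: [-0.0, -0.4, -2.1]
grip_width: 49.1
```

```bash
python3 -c "
import h,cv2
h.show([504.6,38.8,98.4],.131)"
```

```text
t 59.52 pos [495.4  51.4 227.2] shift [ 15.4 128.4   9.8] turn [ 1.07  0.23 -0.73] F [-0.  -0.4 -2.1] w 49.1 q [-0.06  0.32  1.62  0.01  1.22 -0.19]
```

>>> send_rows(
  moves=[
    [[0,0,0],[1.1,0.2,-0.7],30],
    [[0,0,0],[0,0,0],30],
    [[11,0,6],[0,0,0],30],
    [[0,0,0],[0,0,0],30],
    [[0,20,0],[0,0,0],30],
    [[0,20,0],[0,0,0],30],
    [[0,20,0],[0,0,0],30],
    [[0,10,0],[0,0,0],30],
    [[0,0,0],[0,0,0],30],
  ],
)

```text
time: 60.65
tool_pos: [504.5, 36.0, 155.8]
tcp_rot: [-1.567, -0.001, -1.446]
contact_force: [0.1, 0.0, -2.6]
grip_width: 48.9
```

```bash
python3 -c "
import h,cv2
h.show([504.6,38.8,98.4],.131)"
```

```text
t 60.65 pos [504.5  36.  155.8] shift [-2.9 57.4  0.3] turn [-0.2  -0.36  0.08] F [ 0.1  0.  -2.6] w 48.9 q [-0.08  0.4   1.71 -0.    1.02 -0.2 ]
```

>>> send_rows(
  moves=[
    [[-2.9,0,0],[-0.2,-0.4,0.1],30],
    [[0,0,0],[0,0,0],30],
    [[0,14,0],[0,0,0],30],
    [[0,14,0],[0,0,0],30],
    [[0,12,0],[0,0,0],30],
    [[0,8,0],[0,0,0],30],
    [[0,0,0],[0,0,0],30],
  ],
)

```text
time: 61.52
tool_pos: [504.8, 39.0, 105.5]
tcp_rot: [-1.569, 0.0, -1.439]
contact_force: [-0.0, 1.0, -3.2]
grip_width: 49.2
```

```bash
python3 -c "
import h,cv2
h.show([504.6,38.8,98.4],.131)"
```

```text
t 61.52 pos [504.8  39.  105.5] shift [ 0.2  7.1 -0.2] turn [-0.08  0.07 -0.01] F [-0.   1.  -3.2] w 49.2 q [-0.07  0.47  1.77  0.    0.9  -0.21]
```

>>> send_rows(
  moves=[
    [[0,3,0],[-0.1,0,0],30],
    [[0,2,0],[0,0,0],30],
    [[0,1,0],[0,0,0],30],
    [[0,1,0],[0,0,0],30],
    [[0,1,0],[0,0,0],30],
    [[0,0,0],[0,0,0],30],
  ],
)

```text
time: 62.28
tool_pos: [505.7, 39.0, 98.0]
tcp_rot: [-1.569, -0.0, -1.439]
contact_force: [0.5, 0.2, -2.6]
grip_width: 49.1
```

```bash
python3 -c "
import h,cv2
h.show([504.6,38.8,98.4],.131)"
```

```text
t 62.27 pos [505.7  39.   98. ] shift [ 0.  -0.4 -1.1] turn [-0.12  0.06  0.01] F [ 0.5  0.2 -2.6] w 49.1 q [-0.07  0.49  1.77  0.    0.88 -0.21]
```

>>> send_rows(
  moves=[
    [[0,0,-1],[-0.1,0.1,0],30],
    [[0,0.8,0],[0,0,0],30],
    [[0,0,0],[0,0,0],30],
  ],
)

```text
time: 62.65
tool_pos: [504.7, 38.8, 98.1]
tcp_rot: [-1.57, -0.001, -1.44]
contact_force: [0.3, -0.1, -2.6]
grip_width: 49.1
```

>>> send_rows(
  moves=[
    [[0,0.8,0],[0,0,0],30],
    [[0,0,0],[0,0,0],30],
  ],
)

```text
time: 62.9
tool_pos: [504.8, 38.7, 98.0]
tcp_rot: [-1.569, -0.001, -1.44]
contact_force: [-0.3, 0.5, -2.3]
grip_width: 49.2
```

>>> send_rows(
  moves=[
    [[0,0,0],[0,0,0],56],
    [[0,0,0],[0,0,0],64],
    [[0,0,0],[0,0,0],68],
    [[0,-12,0],[0,0,0],68],
    [[0,-25,0],[0,0,0],68],
    [[0,-25,0],[0,0,0],68],
    [[0,-25,0],[0,0,0],68],
    [[0,-20,0],[0,0,0],68],
    [[0,0,0],[0,0,0],68],
  ],
)

```text
time: 64.03
tool_pos: [505.5, 38.8, 212.1]
tcp_rot: [-1.565, -0.001, -1.44]
contact_force: [0.5, -0.0, 0.2]
grip_width: 67.7
```

```bash
python3 -c "
import h,cv2
h.show([493.6,-355,200],.131)"
```

```text
t 64.03 pos [505.5  38.8 212.1] shift [388.9  12.3 -63. ] turn [-0.32 -0.04  0.09] F [ 0.5 -0.   0.2] w 67.7 q [-0.07  0.34  1.63 -0.    1.16 -0.2 ]
```

>>> send_rows(
  moves=[
    [[20,-1,-3],[-0.3,0,0.1],58],
    [[37,-1,-6],[0,0,0],58],
    [[37,-1,-6],[0,0,0],58],
    [[37,-1,-6],[0,0,0],58],
    [[37,-1,-6],[0,0,0],58],
    [[37,-1,-6],[0,0,0],58],
    [[37,-1,-6],[0,0,0],58],
    [[37,-1,-6],[0,0,0],58],
    [[37,-1,-6],[0,0,0],58],
    [[37,-1,-6],[0,0,0],58],
    [[15,0,-3],[0,0,0],58],
    [[0,0,0],[0,0,0],58],
  ],
)

```text
time: 65.53
tool_pos: [489.9, -342.7, 212.4]
tcp_rot: [-1.581, 0.01, -1.439]
contact_force: [0.8, 0.3, -0.5]
grip_width: 57.9
```

```bash
python3 -c "
import h,cv2
h.show([493.6,-355,98],.131)
ims=h.caps('n')
cv2.imwrite('pics/n_c.png',cv2.resize(ims['top'][170:280,250:420],None,fx=4,fy=4))"
```

```text
t 65.53 pos [ 489.9 -342.7  212.4] shift [ 13.8 114.3   3.1] turn [ 0.57  0.07 -0.56] F [ 0.8  0.3 -0.5] w 57.9 q [-0.74  0.51  1.36 -0.    1.29 -0.87]
```

View pics/n_c.png

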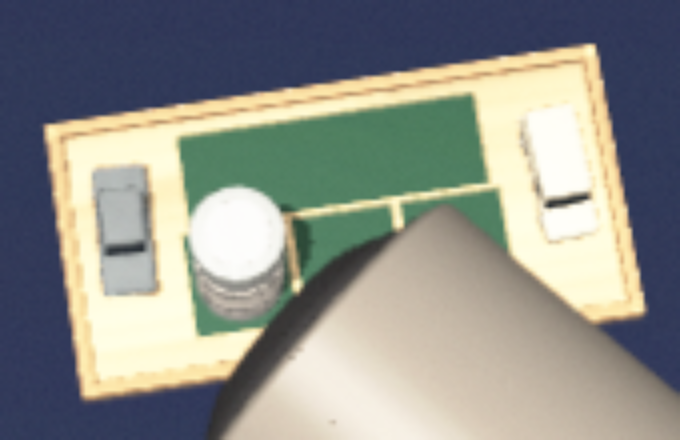

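>>> send_rows(
  moves=[
    [[0,0,0],[0.6,0.1,-0.6],56],
    [[0,0,0],[0,0,0],56],
    [[10,0,1],[0,0,0],56],
    [[0,0,0],[0,0,0],56],
    [[0,20,0],[0,0,0],56],
    [[0,20,0],[0,0,0],56],
    [[0,0,0],[0,0,0],56],
  ],
)

```text
time: 66.5
tool_pos: [494.1, -349.4, 173.1]
tcp_rot: [-1.568, -0.002, -1.435]
contact_force: [0.0, -0.9, 0.6]
grip_width: 56.0
```

```bash
python3 -c "
import h,cv2
h.show([493.6,-355,97.5],.131)"
```

```text
t 66.5 pos [ 494.1 -349.4  173.1] shift [ 5.3 75.6 -1.5] turn [-0.17  0.25  0.14] F [ 0.  -0.9  0.6] w 56.0 q [-0.74  0.55  1.4   0.    1.18 -0.88]
```

>>> send_rows(
  moves=[
    [[6,0,-1.5],[-0.2,0.3,0.1],56],
    [[0,0,0],[0,0,0],56],
    [[0,15,0],[0,0,0],56],
    [[0,15,0],[0,0,0],56],
    [[0,15,0],[0,0,0],56],
    [[0,15,0],[0,0,0],56],
    [[0,10,0],[0,0,0],56],
    [[0,4,0],[0,0,0],56],
    [[0,0,0],[0,0,0],56],
  ],
)

```text
time: 67.62
tool_pos: [493.8, -356.5, 95.0]
tcp_rot: [-1.571, -0.001, -1.441]
contact_force: [-0.2, 1.1, -0.5]
grip_width: 55.5
```

```bash
python3 -c "
import h,cv2
h.show([493.6,-356,97.5],.131)"
```

```text
t 67.62 pos [ 493.8 -356.5   95. ] shift [-0.6 -2.5 -0.1] turn [ 0.   -0.08  0.08] F [-0.2  1.1 -0.5] w 55.5 q [-0.75  0.64  1.47 -0.    1.02 -0.88]
```

>>> send_rows(
  moves=[
    [[0,0,0],[0,0,0],46],
    [[0,0,0],[0,0,0],30],
    [[0,0,0],[0,0,0],30],
    [[0,0,0],[0,0,0],30],
    [[0,0,0],[0,0,0],30],
  ],
)

```text
time: 68.25
tool_pos: [494.0, -356.8, 95.9]
tcp_rot: [-1.57, -0.002, -1.441]
contact_force: [0.5, 0.3, -1.4]
grip_width: 42.2
```

>>> send_rows(
  moves=[
    [[0,-10,0],[0,0,0],30],
    [[0,-20,0],[0,0,0],30],
    [[0,-25,0],[0,0,0],30],
    [[0,-25,0],[0,0,0],30],
    [[0,-25,0],[0,0,0],30],
    [[0,-20,0],[0,0,0],30],
    [[0,-10,0],[0,0,0],30],
    [[0,0,0],[0,0,0],30],
  ],
)

```text
time: 69.25
tool_pos: [493.5, -356.0, 238.4]
tcp_rot: [-1.57, -0.003, -1.441]
contact_force: [-0.8, -0.1, -3.1]
grip_width: 41.9
```

```bash
python3 -c "
import h,cv2
h.show([512.6,-22.4,230],.131)"
```

```text
t 69.25 pos [ 493.5 -356.   238.4] shift [-328.4    7.5   62. ] turn [-0.07 -0.08  0.16] F [-0.8 -0.1 -3.1] w 41.9 q [-0.75  0.5   1.3  -0.    1.34 -0.88]
```

>>> send_rows(
  moves=[
    [[-15,0,3],[0,0,0],30],
    [[-30,0,6],[0,0,0],30],
    [[-30,0,6],[0,0,0],30],
    [[-30,0,6],[0,0,0],30],
    [[-30,0,6],[0,0,0],30],
    [[-30,0,6],[0,0,0],30],
    [[-30,0,6],[0,0,0],30],
    [[-30,0,6],[0,0,0],30],
    [[-30,0,6],[0,0,0],30],
    [[-30,0,6],[0,0,0],30],
    [[-22,0,4],[0,0,0],30],
    [[-8,0,2],[0,0,0],30],
    [[0,0,0],[0,0,0],30],
  ],
)

```text
time: 70.88
tool_pos: [507.2, -12.4, 227.6]
tcp_rot: [-1.589, 0.013, -1.437]
contact_force: [0.0, -0.2, -3.3]
grip_width: 42.0
```

```bash
python3 -c "
import h,cv2
h.show([512.6,-22.4,99],.131)"
```

```text
t 70.88 pos [507.2 -12.4 227.6] shift [ 12.4 128.3   6.3] turn [ 1.03  0.15 -0.77] F [ 0.  -0.2 -3.3] w 42.0 q [-0.18  0.34  1.59  0.01  1.23 -0.32]
```

>>> send_rows(
  moves=[
    [[0,0,0],[1,0.1,-0.8],30],
    [[0,0,0],[0,0,0],30],
    [[8,0,3],[0,0,0],30],
    [[0,0,0],[0,0,0],30],
    [[0,0,0],[0,0,0],30],
  ],
)

```text
time: 71.5
tool_pos: [511.4, -23.0, 227.3]
tcp_rot: [-1.571, -0.002, -1.442]
contact_force: [-0.1, 0.3, -2.9]
grip_width: 42.1
```

```bash
python3 -c "
import h,cv2
h.show([512.6,-22.4,99],.131)"
```

```text
t 71.5 pos [511.4 -23.  227.3] shift [ -0.7 128.3   1.3] turn [-0.01 -0.15  0.13] F [-0.1  0.3 -2.9] w 42.1 q [-0.19  0.34  1.59 -0.    1.21 -0.32]
```

>>> send_rows(
  moves=[
    [[-0.7,0,0],[0,-0.2,0.1],30],
    [[0,14,0],[0,0,0],30],
    [[0,16,0],[0,0,0],30],
    [[0,16,0],[0,0,0],30],
    [[0,16,0],[0,0,0],30],
    [[0,16,0],[0,0,0],30],
    [[0,0,0],[0,0,0],30],
  ],
)

```text
time: 72.38
tool_pos: [509.5, -21.4, 142.4]
tcp_rot: [-1.575, 0.001, -1.438]
contact_force: [-0.2, -0.4, -3.2]
grip_width: 41.7
```

```bash
python3 -c "
import h,cv2
h.show([512.6,-22.4,99],.131)"
```

```text
t 72.38 pos [509.5 -21.4 142.4] shift [ 1.4 43.4  3.2] turn [ 0.22  0.11 -0.07] F [-0.2 -0.4 -3.2] w 41.7 q [-0.19  0.43  1.71 -0.    1.   -0.33]
```

>>> send_rows(
  moves=[
    [[1.4,0,3.2],[0.2,0.1,-0.1],30],
    [[0,0,0],[0,0,0],30],
    [[0,12,0],[0,0,0],30],
    [[0,12,0],[0,0,0],30],
    [[0,10,0],[0,0,0],30],
    [[0,0,0],[0,0,0],30],
  ],
)

```text
time: 73.12
tool_pos: [513.5, -22.4, 106.7]
tcp_rot: [-1.569, -0.001, -1.44]
contact_force: [-0.9, -0.0, -3.0]
grip_width: 41.7
```

```bash
python3 -c "
import h,cv2
h.show([512.6,-22.4,99],.131)"
```

```text
t 73.12 pos [513.5 -22.4 106.7] shift [-0.2  7.7 -0.9] turn [-0.08  0.01  0.06] F [-0.9 -0.  -3. ] w 41.7 q [-0.19  0.48  1.74 -0.    0.91 -0.32]
```

>>> send_rows(
  moves=[
    [[-0.2,0,-1.6],[-0.1,0,0.1],30],
    [[0,3,0],[0,0,0],30],
    [[0,2,0],[0,0,0],30],
    [[0,1,0],[0,0,0],30],
    [[0,0,0],[0,0,0],30],
  ],
)

```text
time: 73.75
tool_pos: [512.3, -22.6, 101.0]
tcp_rot: [-1.57, 0.0, -1.44]
contact_force: [-0.2, 0.6, -2.9]
grip_width: 41.7
```

```bash
python3 -c "
import h,cv2
h.show([512.6,-22.4,99],.131)"
```

```text
t 73.75 pos [512.3 -22.6 101. ] shift [-0.2  2.   0.3] turn [-0.05  0.01 -0.01] F [-0.2  0.6 -2.9] w 41.7 q [-0.19  0.49  1.75  0.    0.9  -0.33]
```

>>> send_rows(
  moves=[
    [[0,1,0],[0,0,0],30],
    [[0,1,0],[0,0,0],30],
    [[0,1,0],[0,0,0],30],
    [[0,1,0],[0,0,0],30],
    [[0,0,0],[0,0,0],30],
  ],
)

```text
time: 74.38
tool_pos: [512.6, -22.5, 99.1]
tcp_rot: [-1.568, -0.0, -1.439]
contact_force: [1.0, 0.2, -2.1]
grip_width: 41.6
```

>>> send_rows(
  moves=[
    [[0,1,0],[0,0,0],30],
    [[0,0,0],[0,0,0],30],
  ],
)

```text
time: 74.62
tool_pos: [512.7, -22.5, 98.9]
tcp_rot: [-1.568, -0.001, -1.439]
contact_force: [-0.7, 0.3, -2.8]
grip_width: 41.9
```

Seated at 98.9, where further pushing stopped moving it. Release, lift, and on to the carton.

>>> send_rows(
  moves=[
    [[0,0,0],[0,0,0],48],
    [[0,0,0],[0,0,0],58],
    [[0,0,0],[0,0,0],64],
    [[0,-12,0],[0,0,0],64],
    [[0,-25,0],[0,0,0],64],
    [[0,-25,0],[0,0,0],64],
    [[0,-25,0],[0,0,0],66],
    [[0,-20,0],[0,0,0],66],
    [[0,0,0],[0,0,0],66],
  ],
)

```text
time: 75.75
tool_pos: [513.4, -22.7, 213.0]
tcp_rot: [-1.564, -0.002, -1.439]
contact_force: [-0.5, 0.3, -0.3]
grip_width: 66.0
```

```bash
python3 -c "
import h,cv2
h.show([573.3,-352,200],.131)"
```

```text
t 75.75 pos [513.4 -22.7 213. ] shift [334.3  13.7  16.2] turn [-0.42  0.02  0.11] F [-0.5  0.3 -0.3] w 66.0 q [-0.19  0.35  1.62  0.    1.17 -0.33]
```

>>> send_rows(
  moves=[
    [[16,-1,1],[-0.4,0,0.1],66],
    [[32,-1,2],[0,0,0],66],
    [[32,-1,2],[0,0,0],66],
    [[32,-1,2],[0,0,0],66],
    [[32,-1,2],[0,0,0],66],
    [[32,-1,2],[0,0,0],66],
    [[32,-1,2],[0,0,0],66],
    [[32,-1,2],[0,0,0],66],
    [[32,-1,1],[0,0,0],66],
    [[32,-1,1],[0,0,0],66],
    [[14,0,0],[0,0,0],66],
    [[0,0,0],[0,0,0],66],
  ],
)

```text
time: 77.25
tool_pos: [567.6, -355.4, 208.4]
tcp_rot: [-1.59, 0.012, -1.443]
contact_force: [0.5, 0.2, -0.5]
grip_width: 66.0
```

```bash
python3 -c "
import h,cv2
h.show([573.3,-352,96],.131)"
```

```text
t 77.25 pos [ 567.6 -355.4  208.4] shift [ -1.3 112.3   8.2] turn [ 1.1  -0.17 -0.66] F [ 0.5  0.2 -0.5] w 66.0 q [-0.67  0.66  1.11 -0.01  1.4  -0.8 ]
```

>>> send_rows(
  moves=[
    [[0,0,0],[1.1,-0.2,-0.7],66],
    [[0,0,0],[0,0,0],66],
    [[-2,0,4],[0,0,0],66],
    [[0,0,0],[0,0,0],66],
    [[0,18,0],[0,0,0],66],
    [[0,18,0],[0,0,0],66],
    [[0,0,0],[0,0,0],66],
  ],
)

```text
time: 78.12
tool_pos: [572.7, -348.5, 173.1]
tcp_rot: [-1.568, -0.002, -1.434]
contact_force: [-0.1, -0.3, 0.8]
grip_width: 66.3
```

```bash
python3 -c "
import h,cv2
h.show([573.3,-352,96],.131)"
```

```text
t 78.12 pos [ 572.7 -348.5  173.1] shift [ 3.5 77.1 -0.1] turn [-0.15  0.33  0.09] F [-0.1 -0.3  0.8] w 66.3 q [-0.66  0.67  1.19  0.    1.28 -0.8 ]
```

>>> send_rows(
  moves=[
    [[3.5,0,-0.6],[-0.2,0.3,0.1],66],
    [[0,0,0],[0,0,0],66],
    [[0,15,0],[0,0,0],66],
    [[0,15,0],[0,0,0],66],
    [[0,15,0],[0,0,0],66],
    [[0,15,0],[0,0,0],66],
    [[0,10,0],[0,0,0],66],
    [[0,3,0],[0,0,0],66],
    [[0,0,0],[0,0,0],66],
  ],
)

```text
time: 79.25
tool_pos: [572.9, -352.5, 96.0]
tcp_rot: [-1.571, -0.001, -1.44]
contact_force: [0.3, 0.2, -0.9]
grip_width: 65.9
```

```bash
python3 -c "
import h,cv2
h.show([573.3,-352,96],.131)"
```

```text
t 79.25 pos [ 572.9 -352.5   96. ] shift [-0.4 -0.   0.4] turn [0.03 0.02 0.03] F [ 0.3  0.2 -0.9] w 65.9 q [-0.66  0.75  1.26 -0.    1.14 -0.8 ]
```

>>> send_rows(
  moves=[
    [[0,0,0],[0,0,0],50],
    [[0,0,0],[0,0,0],30],
    [[0,0,0],[0,0,0],30],
    [[0,0,0],[0,0,0],30],
    [[0,0,0],[0,0,0],30],
  ],
)

```text
time: 79.88
tool_pos: [573.4, -352.8, 97.3]
tcp_rot: [-1.57, -0.002, -1.44]
contact_force: [0.9, 1.3, -0.8]
grip_width: 46.3
```

>>> send_rows(
  moves=[
    [[0,-10,0],[0,0,0],30],
    [[0,-20,0],[0,0,0],30],
    [[0,-25,0],[0,0,0],30],
    [[0,-25,0],[0,0,0],30],
    [[0,-25,0],[0,0,0],30],
    [[0,-20,0],[0,0,0],30],
    [[0,-10,0],[0,0,0],30],
    [[0,0,0],[0,0,0],30],
  ],
)

```text
time: 80.88
tool_pos: [572.8, -352.1, 239.3]
tcp_rot: [-1.57, -0.002, -1.439]
contact_force: [-0.8, 0.0, -2.4]
grip_width: 46.2
```

```bash
python3 -c "
import h,cv2
h.show([520.7,-84.4,230],.131)"
```

```text
t 80.88 pos [ 572.8 -352.1  239.3] shift [-272.3    8.8  -16.6] turn [-0.05  0.02  0.11] F [-0.8  0.  -2.4] w 46.2 q [-0.66  0.63  1.08 -0.    1.43 -0.8 ]
```

>>> send_rows(
  moves=[
    [[-15,0,-1],[0,0,0],30],
    [[-30,0,-2],[0,0,0],30],
    [[-30,0,-2],[0,0,0],30],
    [[-30,0,-2],[0,0,0],30],
    [[-30,0,-2],[0,0,0],30],
    [[-30,0,-2],[0,0,0],30],
    [[-30,0,-2],[0,0,0],30],
    [[-30,0,-2],[0,0,0],30],
    [[-22,0,-2],[0,0,0],30],
    [[-10,0,0],[0,0,0],30],
    [[0,0,0],[0,0,0],30],
    [[0,0,0],[0,0,0],30],
  ],
)

```text
time: 82.38
tool_pos: [512.2, -81.5, 229.8]
tcp_rot: [-1.586, 0.012, -1.437]
contact_force: [-0.6, 0.2, -1.8]
grip_width: 46.1
```

```bash
python3 -c "
import h,cv2
h.show([520.8,-84.9,100],.131)"
```

```text
t 82.38 pos [512.2 -81.5 229.8] shift [  6.1 129.6  10.1] turn [ 0.88  0.18 -0.68] F [-0.6  0.2 -1.8] w 46.1 q [-0.31  0.36  1.56  0.    1.25 -0.44]
```

>>> send_rows(
  moves=[
    [[0,0,0],[0.9,0.2,-0.7],30],
    [[0,0,0],[0,0,0],30],
    [[6,0,8],[0,0,0],30],
    [[0,0,0],[0,0,0],30],
    [[0,0,0],[0,0,0],30],
  ],
)

```text
time: 83.0
tool_pos: [522.0, -88.8, 229.5]
tcp_rot: [-1.569, -0.002, -1.443]
contact_force: [-0.3, 0.5, -1.7]
grip_width: 45.8
```

```bash
python3 -c "
import h,cv2
h.show([520.8,-84.9,100],.131)"
```

```text
t 83.0 pos [522.  -88.8 229.5] shift [ -4.2 129.5  -0.9] turn [-0.09 -0.18  0.09] F [-0.3  0.5 -1.7] w 45.8 q [-0.31  0.37  1.54 -0.    1.23 -0.44]
```

>>> send_rows(
  moves=[
    [[-4.2,0,-1],[-0.1,-0.2,0.1],30],
    [[0,0,0],[0,0,0],30],
    [[0,14,0],[0,0,0],30],
    [[0,16,0],[0,0,0],30],
    [[0,16,0],[0,0,0],30],
    [[0,16,0],[0,0,0],30],
    [[0,16,0],[0,0,0],30],
    [[0,0,0],[0,0,0],30],
  ],
)

```text
time: 84.0
tool_pos: [518.4, -83.5, 144.7]
tcp_rot: [-1.575, 0.002, -1.439]
contact_force: [-1.2, -0.5, -1.0]
grip_width: 46.0
```

```bash
python3 -c "
import h,cv2
h.show([520.8,-84.9,100],.131)"
```

```text
t 84.0 pos [518.4 -83.5 144.7] shift [ 1.8 44.7  2.4] turn [ 0.24  0.07 -0.12] F [-1.2 -0.5 -1. ] w 46.0 q [-0.31  0.45  1.67  0.    1.03 -0.44]
```

>>> send_rows(
  moves=[
    [[1.8,0,2],[0.2,0.1,-0.1],30],
    [[0,0,0],[0,0,0],30],
    [[0,12,0],[0,0,0],30],
    [[0,12,0],[0,0,0],30],
    [[0,10,0],[0,0,0],30],
    [[0,0,0],[0,0,0],30],
  ],
)

```text
time: 84.75
tool_pos: [521.2, -85.2, 109.1]
tcp_rot: [-1.57, -0.001, -1.44]
contact_force: [-0.0, -0.1, -1.6]
grip_width: 45.9
```

```bash
python3 -c "
import h,cv2
h.show([520.8,-84.9,100],.131)"
```

```text
t 84.75 pos [521.2 -85.2 109.1] shift [-0.4  9.1 -0.3] turn [-0.06 -0.04  0.03] F [-0.  -0.1 -1.6] w 45.9 q [-0.31  0.5   1.7  -0.    0.94 -0.44]
```

>>> send_rows(
  moves=[
    [[-0.3,0,-1],[-0.1,0,0],30],
    [[0,4,0],[0,0,0],30],
    [[0,3,0],[0,0,0],30],
    [[0,1,0],[0,0,0],30],
    [[0,1,0],[0,0,0],30],
    [[0,0,0],[0,0,0],30],
  ],
)

```text
time: 85.5
tool_pos: [520.7, -85.2, 100.3]
tcp_rot: [-1.57, -0.001, -1.44]
contact_force: [-0.3, 0.8, -2.0]
grip_width: 46.3
```

```bash
python3 -c "
import h,cv2
h.show([520.8,-84.9,100],.131)"
```

```text
t 85.5 pos [520.7 -85.2 100.3] shift [-0.3  0.3  0.1] turn [-0.05 -0.04  0.08] F [-0.3  0.8 -2. ] w 46.3 q [-0.31  0.51  1.71 -0.    0.92 -0.44]
```

>>> send_rows(
  moves=[
    [[0,0.8,0],[0,0,0],30],
    [[0,0.8,0],[0,0,0],30],
    [[0,0.8,0],[0,0,0],30],
    [[0,0,0],[0,0,0],30],
  ],
)

```text
time: 86.0
tool_pos: [520.8, -85.2, 100.4]
tcp_rot: [-1.569, -0.002, -1.44]
contact_force: [-0.1, 1.0, -1.6]
grip_width: 46.1
```

>>> send_rows(
  moves=[
    [[0,1,0],[0,0,0],30],
    [[0,0,0],[0,0,0],30],
  ],
)

```text
time: 86.25
tool_pos: [520.9, -85.3, 100.2]
tcp_rot: [-1.568, -0.003, -1.44]
contact_force: [-0.9, -0.5, -2.0]
grip_width: 46.1
```

>>> send_rows(
  moves=[
    [[0,0,0],[0,0,0],52],
    [[0,0,0],[0,0,0],60],
    [[0,0,0],[0,0,0],66],
    [[0,-12,0],[0,0,0],66],
    [[0,-25,0],[0,0,0],66],
    [[0,-25,0],[0,0,0],66],
    [[0,-25,0],[0,0,0],66],
    [[0,-25,0],[0,0,0],66],
    [[30,0,-10],[0,0,0],66],
    [[40,0,-15],[0,0,0],66],
    [[40,0,-15],[0,0,0],66],
    [[40,0,-15],[0,0,0],66],
    [[40,0,-15],[0,0,0],66],
    [[40,0,-15],[0,0,0],66],
    [[40,0,-10],[0,0,0],66],
    [[30,0,0],[0,0,0],66],
    [[0,0,0],[0,0,0],66],
  ],
)

```text
time: 88.38
tool_pos: [465.5, -404.9, 229.6]
tcp_rot: [-1.557, -0.011, -1.438]
contact_force: [0.1, 0.6, 0.2]
grip_width: 65.7
```

```bash
python3 - <<'E'
import h,cv2,numpy as np
ims=h.caps('z'); s=4.5; T=h.TRAY
c='top'; x,y=250,170
crop=cv2.resize(ims[c][y:y+110,x:x+170],None,fx=s,fy=s,interpolation=cv2.INTER_CUBIC)
def pl(P,col): cv2.polylines(crop,[np.round((h.proj(c,P)-(x,y)+.5)*s-.5).astype(int)],True,col,1,cv2.LINE_AA)
for yy,dx,dy,zt in ((-62,46,50,128),(0,42,50,126)): pl(h.corners([*h.loc(T,-24,yy),T[2]],dx,dy,zt,zt)[:4],(0,0,255))
b=h.loc(T,-24,62); t=np.linspace(0,6.28,40); pl(np.stack([b[0]+25*np.cos(t),b[1]+25*np.sin(t),0*t+124],1),(0,0,255))
cv2.imwrite('pics/z_c.png',crop); cv2.imwrite('pics/z_s.png',cv2.resize(ims['side'][160:400,240:480],None,fx=2.5,fy=2.5))
print(h.loc(T,-24,-62),h.fit(ims,[*h.loc(T,-24,-62),T[2]],46,50,6,128,('top',),rad=3))
print(h.loc(T,-24,0),h.fit(ims,[*h.loc(T,-24,0),T[2]],42,50,125.9,126,('top',),rad=3))
b=h.loc(h.PL,24.5,0)
print(b,h.fit(ims,[*b,h.PL[2]],101,46,70.9,71,('top','side'),rad=4), h.fit(ims,h.PL,176,74,0,14,('top',),rad=3))
h.show([0,0,0],0)
E
```

```text
[520.60442732 -84.10378471] (array([ 5.20326774e+02, -8.63820178e+01,  6.92959123e-02]), np.float64(0.547329531733925), 49)
[512.50563767 -22.63501535] (array([ 5.11857746e+02, -2.02770306e+01,  1.12787707e-01]), np.float64(0.24272505011267786), 42)
[526.54826197 348.19137885] (array([5.28422334e+02, 3.48552048e+02, 5.66445153e-02]), np.float64(0.2569200054848453), 127) (array([5.04717933e+02, 3.47310183e+02, 8.02437288e-02]), np.float64(0.27055409601458846), 108)
t 88.47 pos [ 465.6 -402.8  229.6] shift [-463.9  219.2 -410.5] turn [-0.83  7.7   0.53] F [-1.1  0.2 -0.2] w 66.1 q [-0.84  0.51  1.3   0.01  1.31 -0.98]
```

View pics/z_c.png

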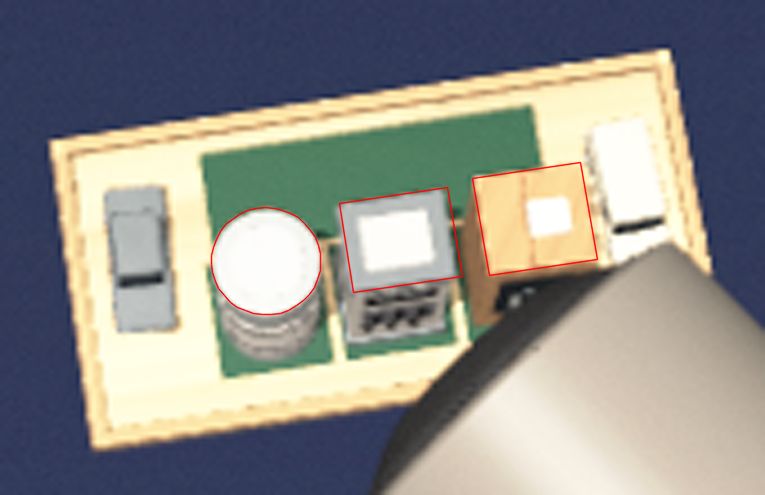

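View pics/z_s.png

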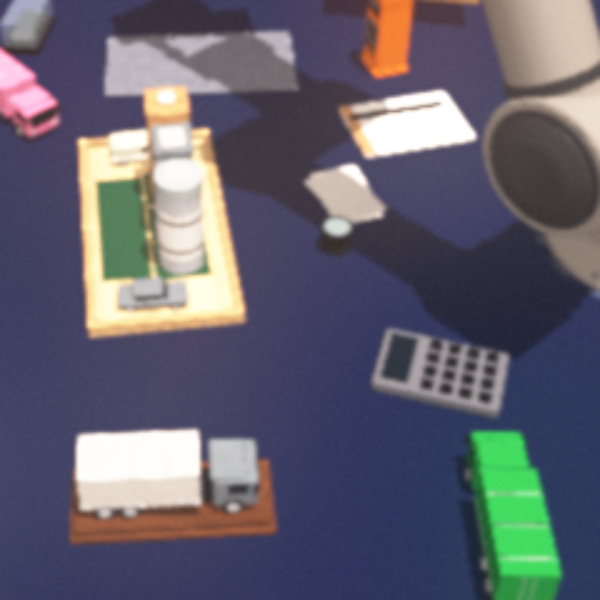

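```bash
python3 - <<'E'
import h,cv2,numpy as np
a=cv2.imread('pics/top0.png');b=cv2.imread('pics/top_z.png')
for nm,(x,y,w,hh),z in (('tin',(297,216,26,26),124),('pumpcap',(324,210,30,28),126),('pumpwhite',(328,214,22,18),126),('carton',(352,205,34,30),128),('cartonlabel',(362,209,20,18),128),('hatch',(270,208,22,40),20),('van',(378,193,22,30),30),('trayTL',(255,190,40,40),14)):
    best=None
    t=cv2.resize(a[y:y+hh,x:x+w],None,fx=8,fy=8,interpolation=cv2.INTER_CUBIC)
    m=5; sr=cv2.resize(b[y-m:y+hh+m,x-m:x+w+m],None,fx=8,fy=8,interpolation=cv2.INTER_CUBIC)
    r=cv2.matchTemplate(sr,t,cv2.TM_CCOEFF_NORMED); _,v,_,l=cv2.minMaxLoc(r)
    d=np.array(l)/8-m; c=(x+w/2,y+hh/2)
    print(nm,round(v,3),d,'mm',(h.back('top',c+d,z)-h.back('top',c,z))[:2].round(1))
E
```

```text
tin 0.973 [0.125 0.25 ] mm [-0.5 -0.2]
pumpcap 0.649 [0.   3.25] mm [-6.8  0.2]
pumpwhite 0.951 [-1.125  0.375] mm [-0.7  2.3]
carton 0.75 [0.25  1.125] mm [-2.4 -0.4]
cartonlabel 0.974 [0.125 0.   ] mm [-0.  -0.3]
hatch 0.992 [0. 0.] mm [0. 0.]
van 0.987 [0. 0.] mm [0. 0.]
trayTL 0.997 [0. 0.] mm [0. 0.]
```

The tin, the carton and both cars match the first picture within 0.5 mm. The pump is about 2.3 mm toward +y, and there is time, so I'll centre it.

```bash
python3 -c "
import h
h.show([512.7,-21,225],.131)"
```

```text
t 88.47 pos [ 465.6 -402.8  229.6] shift [-372.     2.1   97.8] turn [-0.8   0.2   0.58] F [-1.1  0.2 -0.2] w 66.1 q [-0.84  0.51  1.3   0.01  1.31 -0.98]
```

>>> send_rows(
  moves=[
    [[-15,0,4],[-0.8,0.2,0.6],64],
    [[-32,0,8],[0,0,0],64],
    [[-32,0,8],[0,0,0],64],
    [[-32,0,8],[0,0,0],64],
    [[-32,0,8],[0,0,0],64],
    [[-32,0,8],[0,0,0],64],
    [[-32,0,8],[0,0,0],64],
    [[-32,0,8],[0,0,0],64],
    [[-32,0,8],[0,0,0],64],
    [[-32,0,8],[0,0,0],64],
    [[-32,0,8],[0,0,0],64],
    [[-20,0,6],[0,0,0],64],
    [[0,0,0],[0,0,0],64],
    [[0,0,0],[0,0,0],64],
  ],
)

```text
time: 90.22
tool_pos: [500.5, -1.0, 235.6]
tcp_rot: [-1.577, 0.007, -1.418]
contact_force: [0.4, 0.8, -0.6]
grip_width: 63.7
```

```bash
python3 -c "
import h
h.show([512.7,-21,98],.131)"
```

```text
t 90.22 pos [500.5  -1.  235.6] shift [ 22.6 137.3   9.8] turn [ 0.35  1.25 -0.42] F [ 0.4  0.8 -0.6] w 63.7 q [-0.16  0.31  1.61  0.01  1.23 -0.31]
```

>>> send_rows(
  moves=[
    [[0,0,0],[0.3,1.2,-0.4],64],
    [[0,0,0],[0,0,0],64],
    [[18,0,8],[0,0,0],64],
    [[0,0,0],[0,0,0],64],
    [[0,18,0],[0,0,0],64],
    [[0,18,0],[0,0,0],64],
    [[0,18,0],[0,0,0],64],
    [[0,0,0],[0,0,0],64],
  ],
)

```text
time: 91.22
tool_pos: [512.0, -23.0, 180.1]
tcp_rot: [-1.571, -0.001, -1.447]
contact_force: [0.2, 0.3, 0.1]
grip_width: 64.1
```

```bash
python3 -c "
import h
h.show([512.7,-21,98],.131)"
```

```text
t 91.22 pos [512.  -23.  180.1] shift [-1.9 82.1  1. ] turn [ 0.02 -0.39  0.03] F [0.2 0.3 0.1] w 64.1 q [-0.19  0.39  1.66 -0.    1.09 -0.32]
```

>>> send_rows(
  moves=[
    [[-1.9,0,-0.5],[0,-0.4,0],64],
    [[0,0,0],[0,0,0],64],
    [[0,15,0],[0,0,0],64],
    [[0,15,0],[0,0,0],64],
    [[0,15,0],[0,0,0],64],
    [[0,15,0],[0,0,0],64],
    [[0,12,0],[0,0,0],64],
    [[0,7,0],[0,0,0],64],
    [[0,0,0],[0,0,0],64],
  ],
)

```text
time: 92.35
tool_pos: [512.1, -21.4, 97.8]
tcp_rot: [-1.568, -0.001, -1.439]
contact_force: [-0.0, 0.1, -1.0]
grip_width: 63.8
```

```bash
python3 -c "
import h
h.show([512.7,-21,98],.131)"
```

```text
t 92.35 pos [512.1 -21.4  97.8] shift [-0.3 -0.2  0.7] turn [-0.14  0.03  0.09] F [-0.   0.1 -1. ] w 63.8 q [-0.19  0.49  1.76 -0.    0.89 -0.32]
```

>>> send_rows(
  moves=[
    [[0,0,0.7],[-0.1,0,0.1],64],
    [[0,0,0],[0,0,0],50],
    [[0,0,0],[0,0,0],30],
    [[0,0,0],[0,0,0],30],
    [[0,0,0],[0,0,0],30],
    [[0,0,0],[0,0,0],30],
  ],
)

```text
time: 93.1
tool_pos: [513.6, -21.4, 99.1]
tcp_rot: [-1.568, -0.0, -1.439]
contact_force: [-0.4, 0.8, -0.4]
grip_width: 42.0
```

>>> send_rows(
  moves=[
    [[0,-4,0],[0,0,0],30],
    [[0,0,0],[0,0,0],30],
    [[2.2,0,0],[0,0,0],30],
    [[0,0,0],[0,0,0],30],
  ],
)

```text
time: 93.6
tool_pos: [513.3, -23.7, 102.8]
tcp_rot: [-1.569, 0.0, -1.439]
contact_force: [-0.4, -0.2, -3.0]
grip_width: 41.7
```

>>> send_rows(
  moves=[
    [[0,0,-0.8],[0,0,0],30],
    [[0,2,0],[0,0,0],30],
    [[0,1,0],[0,0,0],30],
    [[0,1,0],[0,0,0],30],
    [[0,1,0],[0,0,0],30],
    [[0,0.5,0],[0,0,0],30],
    [[0,0,0],[0,0,0],30],
  ],
)

```text
time: 94.48
tool_pos: [512.3, -23.7, 99.1]
tcp_rot: [-1.569, -0.0, -1.439]
contact_force: [-0.4, -0.0, -3.3]
grip_width: 41.9
```

>>> send_rows(
  moves=[
    [[0,1,0],[0,0,0],30],
    [[0,0,0],[0,0,0],30],
  ],
)

```text
time: 94.72
tool_pos: [512.4, -23.7, 99.1]
tcp_rot: [-1.568, -0.001, -1.439]
contact_force: [-0.7, 0.6, -3.8]
grip_width: 41.8
```

>>> send_rows(
  moves=[
    [[0,0,0],[0,0,0],48],
    [[0,0,0],[0,0,0],58],
    [[0,0,0],[0,0,0],64],
    [[0,-12,0],[0,0,0],64],
    [[0,-25,0],[0,0,0],64],
    [[0,-25,0],[0,0,0],64],
    [[0,-25,0],[0,0,0],64],
    [[0,-25,0],[0,0,0],64],
    [[30,0,-10],[0,0,0],64],
    [[40,0,-15],[0,0,0],64],
    [[40,0,-15],[0,0,0],64],
    [[40,0,-15],[0,0,0],64],
    [[40,0,-15],[0,0,0],64],
    [[40,0,-15],[0,0,0],64],
    [[40,0,-10],[0,0,0],64],
    [[40,0,-10],[0,0,0],64],
    [[40,0,0],[0,0,0],64],
    [[20,0,0],[0,0,0],64],
    [[0,0,0],[0,0,0],64],
  ],
)

```text
time: 97.1
tool_pos: [456.9, -416.8, 229.5]
tcp_rot: [-1.554, -0.01, -1.437]
contact_force: [-0.6, 0.7, -0.3]
grip_width: 64.1
```

```bash
python3 - <<'E'
import h,cv2,numpy as np
ims=h.caps('y')
a=cv2.imread('pics/top0.png');b=ims['top']
for nm,(x,y,w,hh),z in (('tin',(297,216,26,26),124),('pumpwhite',(328,214,22,18),126),('cartonlabel',(362,209,20,18),128),('hatch',(270,208,22,40),20),('van',(378,193,22,30),30)):
    t=cv2.resize(a[y:y+hh,x:x+w],None,fx=8,fy=8,interpolation=cv2.INTER_CUBIC)
    m=5; sr=cv2.resize(b[y-m:y+hh+m,x-m:x+w+m],None,fx=8,fy=8,interpolation=cv2.INTER_CUBIC)
    r=cv2.matchTemplate(sr,t,cv2.TM_CCOEFF_NORMED); _,v,_,l=cv2.minMaxLoc(r)
    d=np.array(l)/8-m; c=(x+w/2,y+hh/2)
    print(nm,round(v,3),d,'mm',(h.back('top',c+d,z)-h.back('top',c,z))[:2].round(1))
print(h.fit(ims,[*h.loc(h.TRAY,-24,0),.131],42,50,125.9,126,('top',),rad=3))
print(h.bot.get_obs()['tool_pos'])
cv2.imwrite('pics/y_c.png',cv2.resize(b[165:340,130:430],None,fx=2.6,fy=2.6))
E
```

```text
tin 0.973 [0.125 0.25 ] mm [-0.5 -0.2]
pumpwhite 0.95 [0.    0.375] mm [-0.8  0. ]
cartonlabel 0.974 [0.125 0.   ] mm [-0.  -0.3]
hatch 0.992 [0. 0.] mm [0. 0.]
van 0.987 [0. 0.] mm [0. 0.]
(array([ 5.11766405e+02, -2.24451322e+01,  1.10951312e-01]), np.float64(0.2287350134872359), 42)
[ 457.06493201 -415.12834409  229.54390584]
```

View pics/y_c.png

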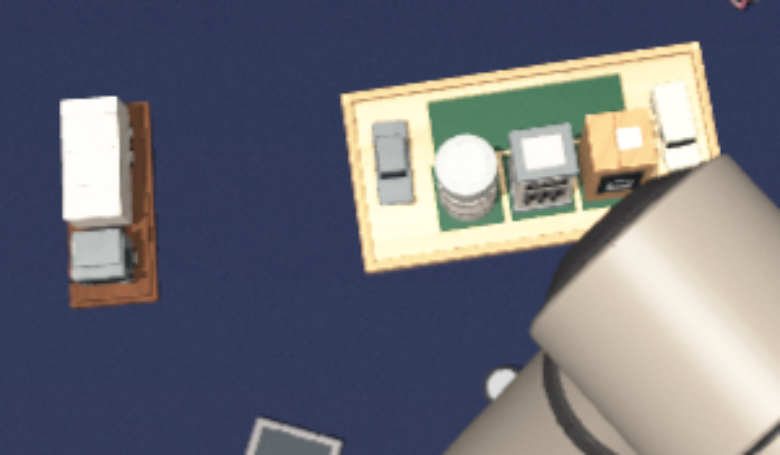

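All placed pieces stand within 1 mm of where they started. Handing in.

```bash
python3 -c "
from plant import bot
print(bot.close_job())"
```

```text
the job is handed in; nothing more can be done
None
```

The job is done and handed in at about 97 s. I stood the carton, pump and tin upright on the mat. I then set the lorry on the plinth, on its wheels and lengthways, and put all three pieces back on their own felt squares.

- **Tall pieces:** compared with the first picture, the tin is 0.5 mm off its starting spot, the carton 0.3 mm and the pump 0.8 mm, all upright. The pump first landed about 2.3 mm off, so I picked it up again and centred it.
- **Small cars:** neither has moved (0.0 mm in the comparison).
- **Lorry:** by the fit to its roof, it is about 2 mm off the middle along the plinth and under 1 mm across. This is the least certain figure: fits of the plinth with the lorry on it put the plinth's middle anywhere from 501.5 to 504.7 mm, against 502.1 mm before. I left the lorry as it was.
- **Checks that disagreed:** some side-camera fits differed from the top camera by up to about 11 mm. A top-camera fit of the returned carton, partly hidden by the arm, read about 2 mm off. I relied on the clear top-camera views, which agreed with the arm's own position to about 1 mm.

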